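Make up the cooling kit and the power kit for two repairs

TASK

Make up two repair kits from the stock lying between the two trays (leave the spares at the back of the bench). Cooling kit, in the empty tray: the heatsink standing fins up in the middle of the wide bay, and the paste syringe lying lengthways in the middle of the narrow bay. Power kit, in the tray that holds the pile of plates: the mains adapter lying flat and lengthways in the middle of the empty bay, and the loose plate squarely on top of the pile, whose height you must feel or look for; set everything down gently without dropping it, the heatsink and plate square to their bays, the plate lengthways, and leave the USB stick and the battery alone.

Things in the scene. Friction and masses are not known exactly. Their poses are not given: they have to be found in the camera images.
- heatsink_centre (a point): Silver aluminium heatsink block with upright fins, 40 x 45 x 24 mm (x, y, z), 24 mm high, standing fins up. The point is its centre, 12 mm above its underside. Grasp it across x (40 mm), over the fin ends (the similar one at the back of the bench is only clutter, as is the syringe there). Its y axis runs across the row of fins (each fin stands in the x-z plane), z up. 0.13 to 0.27 kg.
- syringe_centre (a point): White and blue thermal-paste syringe lying down, about 100 mm long with plunger, barrel 12 mm wide and 14 mm high with a 22 mm wide finger flange 25 mm from the point on the +y side. The point is half-way along its whole length, on the barrel, 7 mm above its underside. Its y axis runs along its length, its x axis across it, z up. Grasp the barrel across x at the point.
- adapter_centre (a point): Black box-shaped mains adapter, 44 x 75 x 30 mm, lying flat. The point is its centre, 15 mm above its underside. Its y axis runs along its length, its x axis across it, z up. Grasp it across x (44 mm). 0.11 to 0.22 kg.
- plate_centre (a point): Loose flat dark-steel mounting plate, 45 x 90 x 8 mm, with an 8 mm hole near each end. The point is its centre, 4 mm above its underside. Its y axis runs along its length, its x axis across it, z up. Grasp it by its long edges, across x (45 mm).
- wide_bay (a point): Wide bay of the cooling tray. Both trays are fixed grey plastic trays, 212 x 140 mm outside, with a floor 3 mm thick and walls and divider 4 mm thick; walls stand 16 mm above the bench, 13 mm above the tray floor. The cooling tray is the empty one, its divider off centre. The point is the middle of this bay's floor; bay 120 mm (x) by 132 mm (y) inside. z up; y runs along the bay, x across it towards or away from the other bay.
- narrow_bay (a point): Narrow bay of the same cooling tray, 80 mm (x) by 132 mm (y) inside; the point is the middle of its floor. z up; y runs along the bay, x across it towards or away from the other bay.
- free_bay (a point): Empty bay of the power tray (the tray that already holds a pile of plates; its divider is in the middle), 100 mm (x) by 132 mm (y) inside; the point is the middle of its floor. z up; y runs along the bay, x across it towards or away from the other bay.
- pile_bay (a point): The other bay of the power tray, 100 by 132 mm, in whose middle stands a fixed, square pile of plates like the loose one (45 mm along x, 90 mm along y). The point is the middle of the bay's floor under the pile, NOT its top: the pile's top is not reported and lies anywhere from 9 to 33 mm above this point. It is rigid: feel or look for it. z up; y runs along the bay, x across it towards or away from the other bay.
- usb_centre (a point): Bystander: green USB stick, 18 x 51 x 8 mm, lying among the stock, to be left alone. The point is its centre.
- cell_centre (a point): Bystander: black and copper-coloured round battery, 14 mm thick, 51 mm long, lying among the stock, to be left alone. The point is its centre.

How it is judged:
By the outcome, as a careful person would: the job done as asked, in the order asked, and still so for the second after the job is handed in, with the robot touching nothing.
It also fails if it takes over 93 s, if anything falls off the work surface, if the arm or the gripper's body presses on something with over 40 N, if the wrist force passes 120 N, or if a joint passes its speed limit or range.

ROBOT

A 6-joint arm with a two-finger parallel gripper is mounted at the origin on a cart in front of the work surface, level with it; the furniture and walls round the work are solid. World frame = base frame: x ahead of the robot, y to its left, z up, the work surface at z = 0. Lengths are in mm, angles in rad, forces in N, time in s.
With the tool pointing down it reaches from about 350 to 725 mm from the base axis. Payload 4.3 kg.
Tool frame: the origin (TCP) lies midway between the tips of the shut fingers; the grasp point (between the pads) lies 19 mm behind it; y points along the fingers, z is the direction in which the jaws open and shut, and the axes are right-handed (so a half turn about y gives the same grasp; the last joint's range is limited). The gripper opens to 85 mm and grips with 20 to 120 N. Pads are 22 mm wide; open, the fingers measure 114 mm over their backs; the gripper's body (76 mm by 85 mm) begins 54 mm behind the grasp point. The pads swing forward as they close: fully open they stand 13 mm farther back than shut.
Start: joints at [-1.239, 0.377, 0.081, 1.274, 0, 1.46], TCP at [245.867, -519.823, 231.329] pointing down, gripper open.
Joint ranges: [-2.72, 2.72], [-0.84, 1.66], [-1.02, 1.22], [-1.77, 2.12], [-1.37, 1.28], [-3.14, 3.14]. Speed limits (rad/s): [2.57, 2.57, 3.14, 3.14, 3.14, 3.14].

INTERFACE

Orientations are given as a 3x3 rotation matrix whose columns are the frame's x, y, z axes.
In Python, from plant import ctrl gives the robot as it stands.
- The arm moves only by the tool jog_arm, never from a script. Its argument "deltas" is a list of rows, each an object with "turn": the turn, a rotation vector about the tool's x, y, z in rad, a list of three; "linear": the shift along the tool's x, y, z in units of 25 mm (1.0 is 25 mm), a list of three; "hand": the finger opening in mm, from 0 to 85.4. A call has 1 to 20 rows; each row is the pose to reach, as a shift and turn from the pose commanded when the call began, along the tool's axes at that moment; what a row does not reach only later rows make up. A row lasts 1/12 s, in which the tool goes at most 41.7 mm and 7.16 degrees, less where a joint would pass 70% of its speed; a pose out of reach is approached as far as the arm can. A call with a gripper value outside its range is refused whole. The fingers move at their own pace and stop on an object; "grip_force" is the grip in N (left out, the last holds). Time passes only in rows, so rows that repeat a pose let the fingers close. It gives the time, the measured TCP pose, the force and the opening at its end, in the units of the state.
- ctrl.read_state(): the state, without advancing time (a new reading comes with each control period).
- ctrl.grab_frame(name): name is "side" or "top" or "wrist"; returns the picture (480x640x3 uint8, blue, green, red); there is no depth.
- ctrl.calibration(name): a dict with "mtx" (3x3 intrinsics, pixels), "k1" (the pictures are not rectified: a ray, as slopes to the right and down, at radius r is drawn at 1 + k1 r^2 times it, then the intrinsics apply), "world_from_camera" (4x4, takes a point from camera to world coordinates); the wrist camera has in their place "hand_eye" (4x4, takes a point from camera to tool coordinates, whose origin is the TCP and whose axes are the tool frame's). Camera axes: x right, y down, z forward; pixel columns grow to the right and rows downward; lengths in mm; the calibration is good to about 2 mm. A picture is of the moment at which its call begins: read the wrist's pose just before it. calibration takes no time and is no camera call.
- ctrl.hand_in(): hands the job in, once; it reports no verdict.
The state is a dict: "t": time; "qpos": joint angles; "joint_velocities": joint speeds; "tau": joint torques, N m; "tool_pos": TCP position; "ee_rot": TCP orientation; "contact_force": force on the tool from outside, world axes, zero at the start; "moment": the same for the moment, N m; "width": finger opening in mm.
Only numpy, scipy, OpenCV 4.12 (cv2) and the standard library are available. Lean on these libraries where they do the work, as an engineer would, in place of code of your own. Each camera call takes 0.05 s, during which the arm holds its last target.

## Working session

There is one attempt and no reset: what is moved stays moved. The work goes in short steps, Python scripts to look and compute and a tool call to move; the robot and the scene stay as the last step left them, time stands still between calls to the robot, and variables do not carry over. Pictures are saved under pics/ and viewed, and the job is handed in when it is done.

Besides the shell and the picture viewer there is one more tool, called after "Request:" as name(argument=value, ...), one argument or row to a line, values as JSON. jog_arm: Moves the arm, as the interface text tells. Its arguments: {"type":"object","properties":{"deltas":{"type":"array"},"grip_force":{"type":"number"}},"required":["deltas"]}

```bash
ls; mkdir -p pics; python3 - <<'E'
from plant import ctrl
import cv2, numpy as np
np.set_printoptions(precision=4,suppress=True)
s=ctrl.read_state(); print(s)
for n in ("side","top","wrist"):
    print(n,ctrl.calibration(n))
for n in ("side","top"):
    cv2.imwrite(f"pics/{n}0.png",ctrl.grab_frame(n))
E
```

```text
pics
{'t': 0.0, 'qpos': array([-1.2393,  0.3781,  0.0796,  1.2744,  0.    ,  1.4605]), 'joint_velocities': array([-0.0006,  0.001 , -0.0009, -0.0011, -0.0009, -0.0013]), 'tau': array([ -0.0015, -46.3601,  26.9877,   0.0207,  -0.0002,   0.    ]), 'tool_pos': array([ 245.6416, -519.1557,  230.3172]), 'ee_rot': array([[-0.904 , -0.0007,  0.4276],
       [-0.4276,  0.002 , -0.904 ],
       [-0.0002, -1.    , -0.0021]]), 'contact_force': array([-0.5816, -0.0492,  0.1317]), 'moment': array([-0.0443,  0.0065,  0.0161]), 'width': 85.12808149406611}
side {'mtx': array([[559.9368,   0.    , 317.0721],
       [  0.    , 559.9368, 247.0131],
       [  0.    ,   0.    ,   1.    ]]), 'k1': -0.062026246616546356, 'world_from_camera': array([[    0.9439,    -0.1334,     0.3022,   159.9087],
       [   -0.3293,    -0.3077,     0.8927, -1131.3998],
       [   -0.0261,    -0.9421,    -0.3343,   480.3221],
       [    0.    ,     0.    ,     0.    ,     1.    ]])}
top {'mtx': array([[463.7373,   0.    , 321.0403],
       [  0.    , 463.7373, 236.1834],
       [  0.    ,   0.    ,   1.    ]]), 'k1': 0.01501082263497906, 'world_from_camera': array([[  0.0266,  -0.9855,   0.1674, 367.2599],
       [ -0.9992,  -0.0313,  -0.0257,  -1.0615],
       [  0.0305,  -0.1666,  -0.9855, 997.7105],
       [  0.    ,   0.    ,   0.    ,   1.    ]])}
wrist {'mtx': array([[373.5106,   0.    , 319.0731],
       [  0.    , 373.5106, 240.8102],
       [  0.    ,   0.    ,   1.    ]]), 'k1': -0.029778264779462844, 'hand_eye': array([[   0.0006,    0.9539,    0.3   ,  -77.3787],
       [   0.0002,   -0.3   ,    0.9539, -142.4937],
       [   1.    ,   -0.0005,   -0.0004,    0.4733],
       [   0.    ,    0.    ,    0.    ,    1.    ]])}
```

View pics/top0.png

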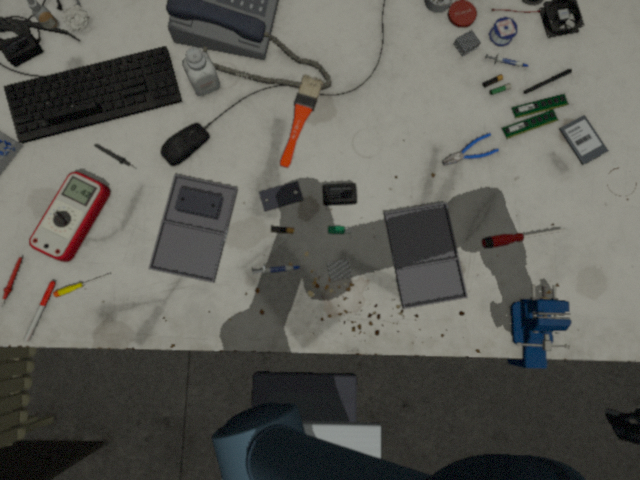

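View pics/side0.png

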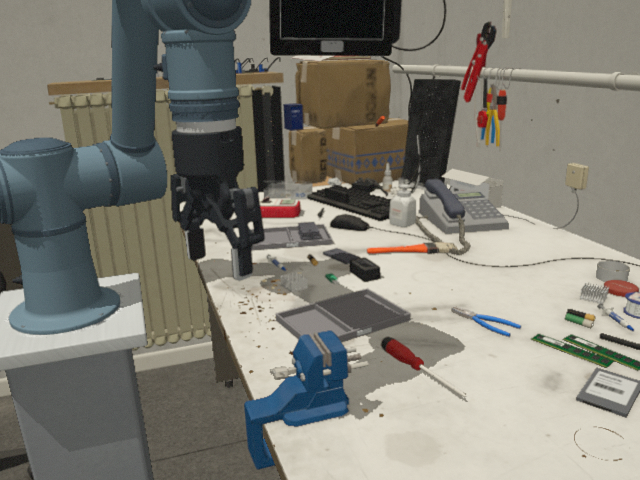

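The top view shows the power tray at about (195,228), and the cooling tray at about (425,253). Between them lie the plate (281,194), adapter (340,193), syringe (275,268), heatsink (340,267), battery (282,230) and USB stick (336,230). Next I'll enlarge.

```bash
cat > h.py <<'E'
import numpy as np, cv2
from plant import ctrl
np.set_printoptions(precision=2,suppress=True)
def und(c,px):
    px=np.atleast_2d(px).astype(float); K=c["mtx"]
    d=np.c_[(px[:,0]-K[0,2])/K[0,0],(px[:,1]-K[1,2])/K[1,1]]; u=d.copy()
    for _ in range(20): u=d/(1+c["k1"]*(u**2).sum(1))[:,None]
    return np.c_[u,np.ones(len(u))]
def wfc(name,st=None):
    c=ctrl.calibration(name)
    if name!="wrist": return c,np.array(c["world_from_camera"])
    T=np.eye(4);T[:3,:3]=st["ee_rot"];T[:3,3]=st["tool_pos"]
    return c,T@np.array(c["hand_eye"])
def p2w(name,px,z,st=None):
    c,T=wfc(name,st); r=und(c,px)@T[:3,:3].T
    z=np.broadcast_to(z,(len(r),)); s=(z-T[2,3])/r[:,2]
    return T[:3,3]+r*s[:,None]
def w2p(name,P,st=None):
    c,T=wfc(name,st); p=(np.atleast_2d(P)-T[:3,3])@T[:3,:3]; u=p[:,:2]/p[:,2:]
    u=u*(1+c["k1"]*(u**2).sum(1))[:,None]; K=c["mtx"]
    return np.c_[u[:,0]*K[0,0]+K[0,2],u[:,1]*K[1,1]+K[1,2]]
def crop(src,dst,x0,y0,x1,y1,f):
    im=cv2.imread(src)[y0:y1,x0:x1]; cv2.imwrite(dst,cv2.resize(im,None,fx=f,fy=f,interpolation=cv2.INTER_CUBIC))
E
python3 - <<'E'
from h import *
crop("pics/top0.png","pics/t0a.png",230,160,390,300,5)
crop("pics/top0.png","pics/t0b.png",140,160,260,300,4)
crop("pics/top0.png","pics/t0c.png",370,190,480,320,4)
E
```

```text
(no output)
```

View pics/t0a.png

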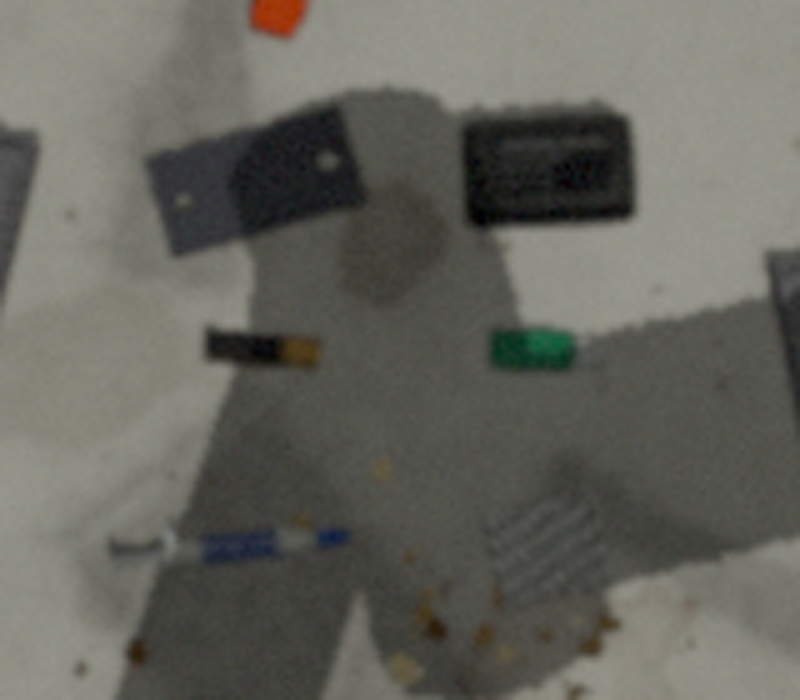

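View pics/t0b.png

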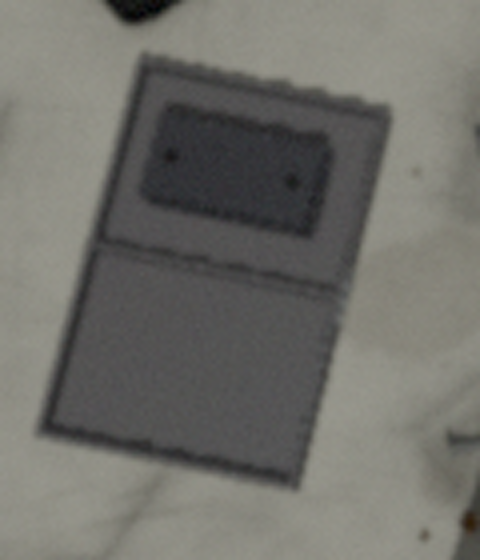

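View pics/t0c.png

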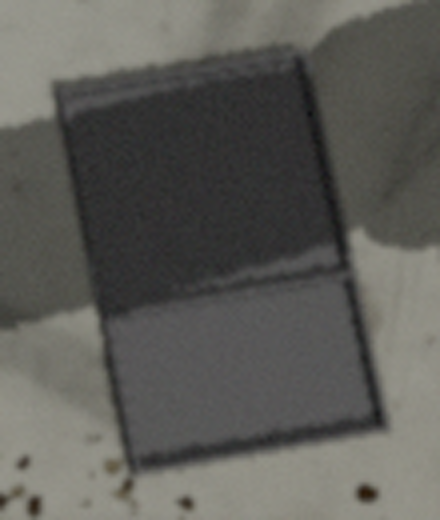

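```bash
cat >> h.py <<'E'
def rectfit(P,L,W):
    # P: 4 corners in order TL,TR,BR,BL ; fit model rect: center, angle of long side
    from scipy.optimize import least_squares
    m=np.array([[L/2,W/2],[L/2,-W/2],[-L/2,-W/2],[-L/2,W/2]])
    def mod(v): c,s=np.cos(v[2]),np.sin(v[2]); return v[:2]+m@np.array([[c,s],[-s,c]])
    r=least_squares(lambda v:(mod(v)-P[:,:2]).ravel(),[*P[:,:2].mean(0),0])
    return r.x,r.fun.reshape(4,2)
E
python3 - <<'E'
from h import *
pw=np.array([[145,55],[392,108],[298,488],[40,432]])/4+[140,160]-.4
co=np.array([[57,83],[300,47],[384,428],[133,470]])/4+[370,190]-.4
for n,q in(("power",pw),("cool",co)):
    P=p2w("top",q,16); print(n,P[:,:2].tolist()); print(rectfit(P,212,140))
def t5(a): return np.array(a)/5+[230,160]-.4
pl=p2w("top",t5([[148,158],[340,106],[367,203],[175,255]]),8); print("plate",pl[:,:2],pl.mean(0))
ad=p2w("top",t5([[465,115],[630,112],[635,215],[470,222]]),30); print("adapter",ad[:,:2],ad.mean(0))
print("usb",p2w("top",t5([530,348]),8),"cell",p2w("top",t5([263,347]),14))
sy=p2w("top",t5([[112,547],[350,537],[170,543]]),10);print("syr",sy)
hs=p2w("top",t5([[487,530],[590,490],[610,560],[505,605],[550,548]]),20);print("hs",hs)
E
```

```text
power [[662.4448433018482, 292.5363548669803], [637.5538637602756, 157.65704691020804], [430.39741019024956, 194.99230599316607], [455.8890982900816, 330.8628364292055]]
(array([546.57, 244.01,  -0.18]), array([[ 1.04,  1.15],
       [ 0.61, -1.66],
       [-0.74, -0.66],
       [-0.91,  1.16]]))
cool [[595.3934169220231, -161.83391635402873], [620.0217300258719, -295.3245862304438], [414.0141896029321, -336.2636105262165], [388.2716729456547, -202.71284410932546]]
(array([ 504.43, -249.03,    0.19]), array([[-0.34,  1.81],
       [ 1.85, -2.1 ],
       [-0.21, -1.78],
       [-1.3 ,  2.07]]))
plate [[631.04 111.35]
 [657.62  28.17]
 [614.09  14.83]
 [587.96  97.54]] [622.68  62.97   8.  ]
adapter [[ 649.07  -26.51]
 [ 652.94  -97.9 ]
 [ 607.23 -100.71]
 [ 601.75  -29.88]] [627.75 -63.75  30.  ]
usb [[551.79 -58.06   8.  ]] cell [[547.4   57.33  14.  ]]
syr [[459.7  118.05  10.  ]
 [466.94  17.2   10.  ]
 [462.12  93.59  10.  ]]
hs [[470.62 -40.81  20.  ]
 [488.98 -84.21  20.  ]
 [459.44 -93.2   20.  ]
 [439.15 -49.17  20.  ]
 [463.77 -67.67  20.  ]]
```

```bash
cat >> h.py <<'E'
from scipy.spatial.transform import Rotation as Rn
def yaw(st=None):
    R=(st or ctrl.read_state())["ee_rot"]; return np.degrees(np.arctan2(R[1,2],R[0,2]))
def plan(x,y,z,yw):
    """jog needed to bring TCP to x,y,z with jaw direction yaw (deg), tool straight down"""
    s=ctrl.read_state(); R=np.array(s["ee_rot"]); a=np.radians(yw)
    zz=np.array([np.cos(a),np.sin(a),0]); yy=np.array([0,0,-1.]); Rt=np.c_[np.cross(yy,zz),yy,zz]
    d=R.T@(np.array([x,y,z])-s["tool_pos"])
    rv=Rn.from_matrix(R.T@Rt).as_rotvec()
    print("t %.2f"%s["t"],"pos",s["tool_pos"],"yaw %.2f"%yaw(s),"w %.1f"%s["width"],"F",s["contact_force"])
    print("  linear",np.round(d/25,3),"turn",np.round(rv,4),"rows>=",np.ceil(max(np.linalg.norm(d)/41.7,np.degrees(np.linalg.norm(rv))/7.16)))
def shot(fn,n="wrist"):
    s=ctrl.read_state(); im=ctrl.grab_frame(n); cv2.imwrite(fn,im); np.save(fn[:-4]+".npy",{"tool_pos":s["tool_pos"],"ee_rot":s["ee_rot"]},allow_pickle=True); return s
def ld(fn): return np.load(fn,allow_pickle=True).item()
E
python3 - <<'E'
from h import *
plan(460,-40,240,-55)
E
```

```text
t 0.10 pos [ 245.65 -519.23  230.44] yaw -64.69 w 85.3 F [ 0.53  0.59 -0.09]
  linear [-15.95  -0.35 -13.66] turn [ 0.   -0.17 -0.  ] rows>= 13.0
```

Request:
jog_arm(
  deltas=[
    {"turn":[0,-0.17,0],"linear":[-15.95,-0.35,-13.66],"hand":70},
    {"turn":[0,-0.17,0],"linear":[-15.95,-0.35,-13.66],"hand":70},
    {"turn":[0,-0.17,0],"linear":[-15.95,-0.35,-13.66],"hand":70},
    {"turn":[0,-0.17,0],"linear":[-15.95,-0.35,-13.66],"hand":70},
    {"turn":[0,-0.17,0],"linear":[-15.95,-0.35,-13.66],"hand":70},
    {"turn":[0,-0.17,0],"linear":[-15.95,-0.35,-13.66],"hand":70},
    {"turn":[0,-0.17,0],"linear":[-15.95,-0.35,-13.66],"hand":70},
    {"turn":[0,-0.17,0],"linear":[-15.95,-0.35,-13.66],"hand":70},
    {"turn":[0,-0.17,0],"linear":[-15.95,-0.35,-13.66],"hand":70},
    {"turn":[0,-0.17,0],"linear":[-15.95,-0.35,-13.66],"hand":70},
    {"turn":[0,-0.17,0],"linear":[-15.95,-0.35,-13.66],"hand":70},
    {"turn":[0,-0.17,0],"linear":[-15.95,-0.35,-13.66],"hand":70},
    {"turn":[0,-0.17,0],"linear":[-15.95,-0.35,-13.66],"hand":70},
    {"turn":[0,-0.17,0],"linear":[-15.95,-0.35,-13.66],"hand":70},
    {"turn":[0,-0.17,0],"linear":[-15.95,-0.35,-13.66],"hand":70},
    {"turn":[0,-0.17,0],"linear":[-15.95,-0.35,-13.66],"hand":70},
    {"turn":[0,-0.17,0],"linear":[-15.95,-0.35,-13.66],"hand":70},
  ],
)

```text
t: 1.52
tool_pos: [459.8, -41.6, 239.8]
ee_rot: [[-0.82, -0.001, 0.573], [-0.573, -0.0, -0.82], [0.001, -1.0, -0.0]]
contact_force: [0.0, 0.5, -0.8]
width: 70.0
```

```bash
python3 - <<'E'
from h import *
s=shot("pics/w1.png"); shot("pics/top1.png","top"); plan(460,-40,240,-55); print(s["joint_velocities"],s["qpos"])
E
```

```text
t 1.62 pos [459.87 -41.74 239.96] yaw -55.07 w 69.9 F [ 0.16 -0.57 -0.5 ]
  linear [-0.04 -0.   -0.05] turn [-0. -0.  0.] rows>= 1.0
[-0.01 -0.    0.    0.    0.   -0.  ] [-0.23  0.15 -0.21  1.22 -0.    2.3 ]
```

View pics/w1.png

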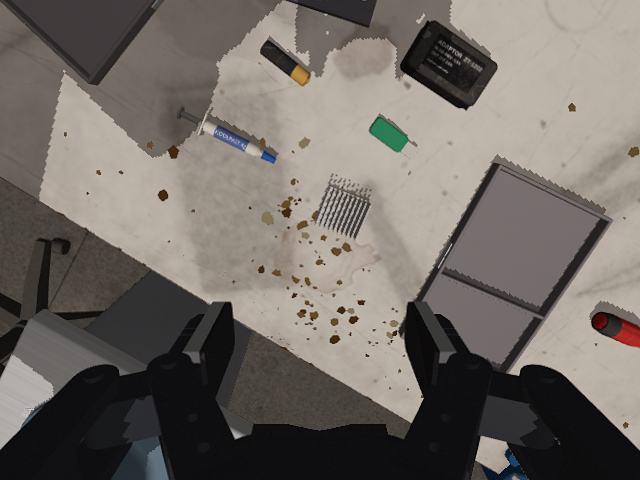

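The wrist view shows the heatsink at (344,207), syringe (227,134), adapter (448,65), USB stick (389,134), battery (285,62) and the cooling tray with corners near (497,160), (610,218), (403,330). I'll enlarge the heatsink and the tray.

```bash
python3 - <<'E'
from h import *
crop("pics/w1.png","pics/w1a.png",300,160,390,250,6)
crop("pics/w1.png","pics/w1b.png",390,145,620,375,3)
E
```

```text
(no output)
```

View pics/w1a.png

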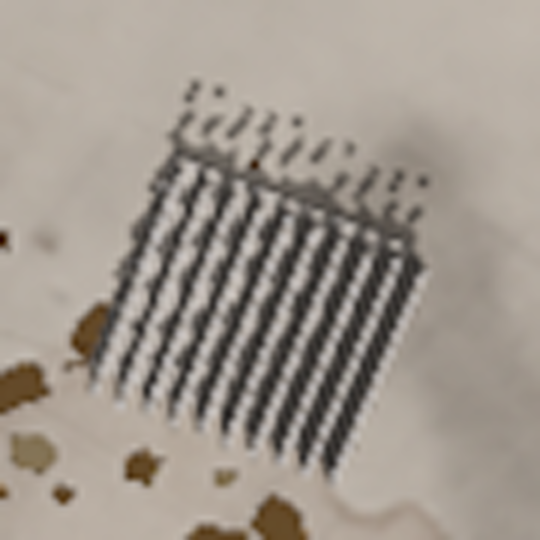

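View pics/w1b.png

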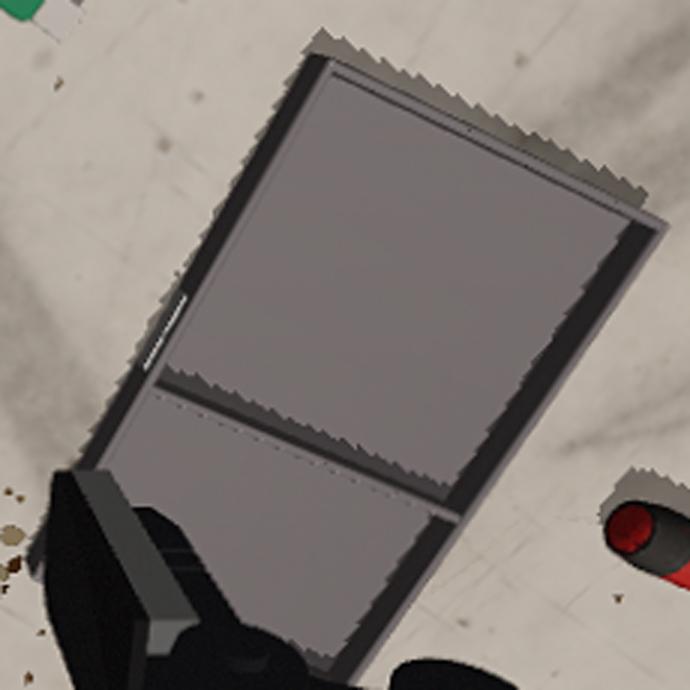

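```bash
python3 - <<'E'
from h import *
st=ld("pics/w1.npy")
q=np.array([[178,152],[420,258],[330,475],[93,385]])/6+[300,160]-.4
P=p2w("wrist",q,24,st)[:,:2]; print(P,P.mean(0)); e=np.diff(np.r_[P,P[:1]],axis=0); print(np.linalg.norm(e,axis=1),np.degrees(np.arctan2(e[:,1],e[:,0])))
print(p2w("top",w2p("top",np.r_[P.mean(0),24]),24))
# tray corners inner/outer rim z=16
t=np.array([[325,55],[668,226],[462,520],[458,512],[155,383]])/3+[390,145]-.35
T=p2w("wrist",t,16,st); print(T[:,:2]); e=np.diff(T[:,:2],axis=0); print(np.linalg.norm(e,axis=1),np.degrees(np.arctan2(e[:,1],e[:,0])))
E
```

```text
[[482.63 -38.06]
 [491.09 -80.29]
 [453.05 -90.28]
 [443.13 -48.89]] [467.47 -64.38]
[43.07 39.33 42.56 40.96] [ -78.67 -165.29  103.48   15.33]
[[467.47 -64.38  24.  ]]
[[ 593.41 -160.88]
 [ 620.07 -298.34]
 [ 498.13 -320.48]
 [ 499.65 -316.8 ]
 [ 474.26 -189.97]]
[140.02 123.93   3.98 129.35] [ -79.02 -169.71   67.64  101.32]
```

```bash
python3 - <<'E'
from h import *
plan(467.5,-64.5,110,13.5)
E
```

```text
t 1.62 pos [459.87 -41.74 239.96] yaw -55.07 w 69.9 F [ 0.16 -0.57 -0.5 ]
  linear [0.27 5.2  0.92] turn [ 0.  -1.2  0. ] rows>= 10.0
```

Request:
jog_arm(
  deltas=[
    {"turn":[0,-1.2,0],"linear":[0.27,5.2,0.92],"hand":65},
    {"turn":[0,-1.2,0],"linear":[0.27,5.2,0.92],"hand":65},
    {"turn":[0,-1.2,0],"linear":[0.27,5.2,0.92],"hand":65},
    {"turn":[0,-1.2,0],"linear":[0.27,5.2,0.92],"hand":65},
    {"turn":[0,-1.2,0],"linear":[0.27,5.2,0.92],"hand":65},
    {"turn":[0,-1.2,0],"linear":[0.27,5.2,0.92],"hand":65},
    {"turn":[0,-1.2,0],"linear":[0.27,5.2,0.92],"hand":65},
    {"turn":[0,-1.2,0],"linear":[0.27,5.2,0.92],"hand":65},
    {"turn":[0,-1.2,0],"linear":[0.27,5.2,0.92],"hand":65},
    {"turn":[0,-1.2,0],"linear":[0.27,5.2,0.92],"hand":65},
    {"turn":[0,-1.2,0],"linear":[0.27,5.2,0.92],"hand":65},
    {"turn":[0,-1.2,0],"linear":[0.27,5.2,0.92],"hand":65},
    {"turn":[0,-1.2,0],"linear":[0.27,5.2,0.92],"hand":65},
  ],
)

```text
t: 2.7
tool_pos: [467.9, -63.9, 110.1]
ee_rot: [[0.236, 0.0, 0.972], [-0.972, -0.0, 0.236], [0.0, -1.0, 0.0]]
contact_force: [-0.4, 0.5, -0.5]
width: 64.9
```

```bash
python3 - <<'E'
from h import *
s=shot("pics/w2.png"); plan(467.5,-64.5,110,13.5)
E
```

```text
t 2.75 pos [467.93 -63.75 110.1 ] yaw 13.68 w 65.0 F [-0.45  1.11 -0.22]
  linear [ 0.03  0.   -0.02] turn [-0.  0.  0.] rows>= 1.0
```

View pics/w2.png

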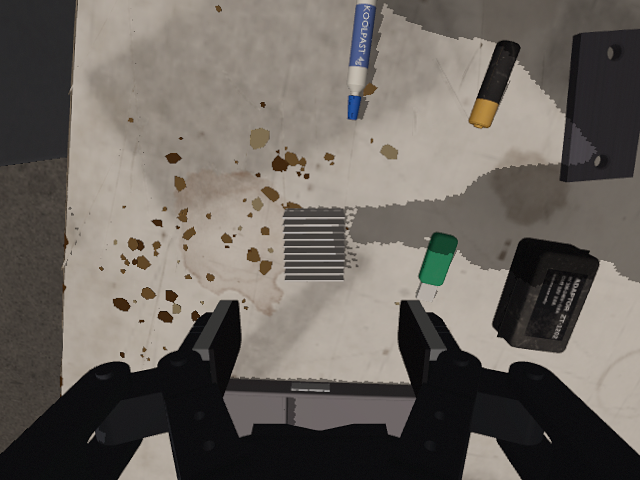

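The heatsink lies with its fins level at about (284..345, 208..280), so the jaw direction matches it. I'll enlarge to refine.

```bash
python3 - <<'E'
from h import *
crop("pics/w2.png","pics/w2a.png",265,190,365,300,6)
E
```

```text
(no output)
```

View pics/w2a.png

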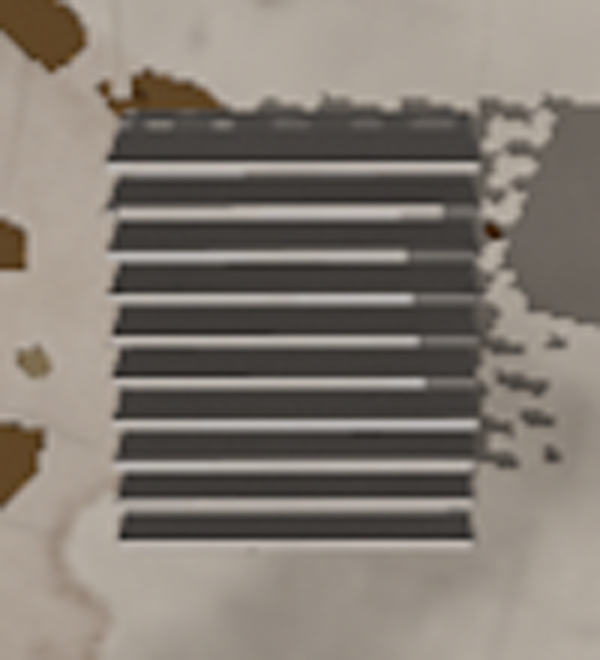

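```bash
python3 - <<'E'
from h import *
st=ld("pics/w2.npy")
q=np.array([[107,162],[480,162],[474,547],[120,547]])/6+[265,190]-.4
P=p2w("wrist",q,24,st)[:,:2]; print(P,P.mean(0)); e=np.diff(np.r_[P,P[:1]],axis=0); print(np.linalg.norm(e,axis=1),np.degrees(np.arctan2(e[:,1],e[:,0])))
c=P.mean(0); plan(c[0],c[1],60,13.7)
R=st["ee_rot"]; d=R.T@(np.r_[c,24]-st["tool_pos"]); print("hs in tool",d)
E
```

```text
[[441.31 -49.21]
 [479.31 -40.01]
 [489.85 -82.52]
 [451.76 -91.74]] [465.56 -65.87]
[39.1 43.8 39.2 43.8] [  13.6   -76.07 -166.4   103.8 ]
t 2.75 pos [467.93 -63.75 110.1 ] yaw 13.68 w 65.0 F [-0.45  1.11 -0.22]
  linear [ 0.06  2.   -0.11] turn [-0. -0.  0.] rows>= 2.0
hs in tool [ 1.38 86.09 -2.73]
```

Request:
jog_arm(
  deltas=[
    {"turn":[0,0,0],"linear":[0.05,1.4,-0.1],"hand":65},
    {"turn":[0,0,0],"linear":[0.05,2.6,-0.1],"hand":65},
    {"turn":[0,0,0],"linear":[0.05,3.5,-0.1],"hand":65},
    {"turn":[0,0,0],"linear":[0.05,4.0,-0.1],"hand":65},
    {"turn":[0,0,0],"linear":[0.05,4.2,-0.1],"hand":65},
    {"turn":[0,0,0],"linear":[0.05,4.28,-0.1],"hand":65},
    {"turn":[0,0,0],"linear":[0.05,4.28,-0.1],"hand":65},
    {"turn":[0,0,0],"linear":[0.05,4.28,-0.1],"hand":50},
    {"turn":[0,0,0],"linear":[0.05,4.28,-0.1],"hand":50},
    {"turn":[0,0,0],"linear":[0.05,4.28,-0.1],"hand":50},
  ],
  grip_force=40,
)

```text
t: 3.58
tool_pos: [466.9, -65.4, 4.0]
ee_rot: [[0.239, 0.002, 0.971], [-0.971, -0.001, 0.239], [0.001, -1.0, 0.002]]
contact_force: [-0.2, 0.2, 0.6]
width: 50.2
```

```bash
python3 - <<'E'
from h import *
s=shot("pics/w3.png"); plan(465.8,-65.6,3,13.5)
E
```

```text
t 3.63 pos [466.72 -65.4    3.88] yaw 13.81 w 49.9 F [-0.28 -0.04 -0.32]
  linear [-0.    0.04 -0.04] turn [-0.    0.01  0.  ] rows>= 1.0
```

View pics/w3.png

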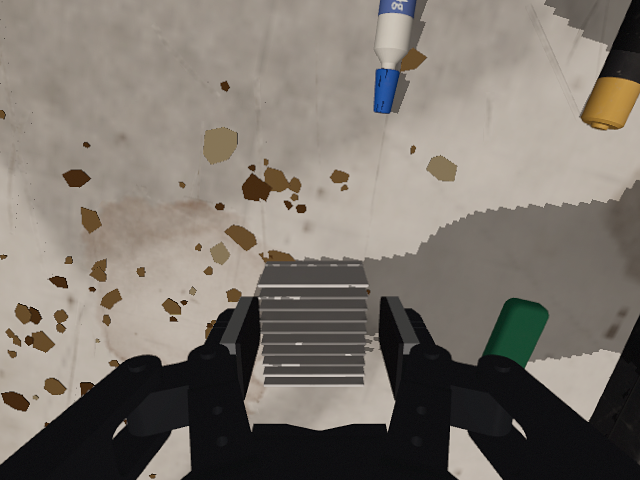

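The heatsink (259..370, 262..387) sits between the pads, slightly left of centre. Closing.

Request:
jog_arm(
  deltas=[
    {"turn":[0,0,0],"linear":[0,0,0],"hand":30},
    {"turn":[0,0,0],"linear":[0,0,0],"hand":30},
    {"turn":[0,0,0],"linear":[0,0,0],"hand":30},
    {"turn":[0,0,0],"linear":[0,0,0],"hand":30},
    {"turn":[0,0,0],"linear":[0,0,0],"hand":30},
  ],
  grip_force=40,
)

```text
t: 4.05
tool_pos: [466.4, -65.4, 3.8]
ee_rot: [[0.239, 0.001, 0.971], [-0.971, -0.001, 0.239], [0.001, -1.0, 0.001]]
contact_force: [-1.6, 0.0, 5.1]
width: 39.2
```

```bash
python3 - <<'E'
from h import *
s=shot("pics/w4.png"); plan(466.7,-65.4,60,13.7)
crop("pics/w4.png","pics/w4a.png",220,240,420,420,4)
E
```

```text
t 4.10 pos [466.42 -65.36   3.81] yaw 13.81 w 39.2 F [-2.23  0.04  6.  ]
  linear [ 0.01 -2.25  0.01] turn [-0.  0.  0.] rows>= 2.0
```

View pics/w4a.png

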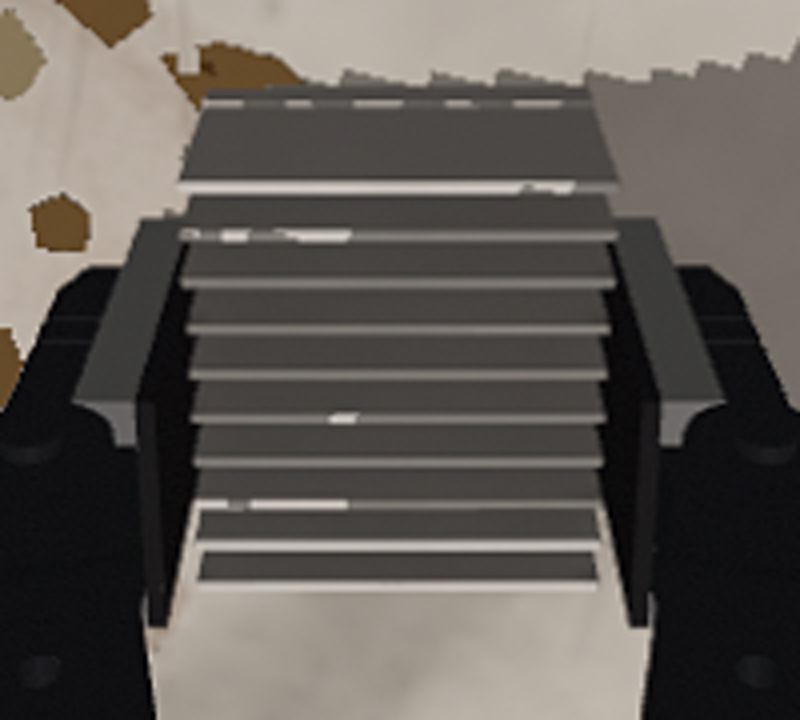

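```bash
python3 - <<'E'
from h import *
st=ld("pics/w4.npy")
q=np.array([[178,182],[619,182],[598,589],[198,589]])/4+[220,240]-.4
for z in (24,):
    P=p2w("wrist",q,z,st); c=P.mean(0); e=np.diff(np.r_[P,P[:1]],axis=0)[:,:2]; print(c,np.linalg.norm(e,axis=1),np.degrees(np.arctan2(e[:,1],e[:,0])))
    print(st["ee_rot"].T@(c-st["tool_pos"]))
E
```

```text
[467.12 -65.6   24.  ] [39.35 43.75 39.38 43.73] [  13.73  -76.27 -166.3   103.69]
[  0.43 -20.19   0.64]
```

```bash
python3 - <<'E'
from h import *
plan(544.7,-241.4,120,11)
E
```

```text
t 4.10 pos [466.42 -65.36   3.81] yaw 13.81 w 39.2 F [-2.23  0.04  6.  ]
  linear [ 7.59 -4.64  1.36] turn [-0.    0.05  0.  ] rows>= 6.0
```

Request:
jog_arm(
  deltas=[
    {"turn":[0,0,0],"linear":[0,-0.3,0],"hand":30},
    {"turn":[0,0,0],"linear":[0,-1.0,0],"hand":30},
    {"turn":[0,0,0],"linear":[0,-2.3,0],"hand":30},
    {"turn":[0,0.02,0],"linear":[0.8,-3.5,0.1],"hand":30},
    {"turn":[0,0.05,0],"linear":[2.0,-4.4,0.4],"hand":30},
    {"turn":[0,0.05,0],"linear":[3.5,-4.64,0.6],"hand":30},
    {"turn":[0,0.05,0],"linear":[5.0,-4.64,0.9],"hand":30},
    {"turn":[0,0.05,0],"linear":[6.3,-4.64,1.15],"hand":30},
    {"turn":[0,0.05,0],"linear":[7.2,-4.64,1.3],"hand":30},
    {"turn":[0,0.05,0],"linear":[7.59,-4.64,1.36],"hand":30},
    {"turn":[0,0.05,0],"linear":[7.59,-4.64,1.36],"hand":30},
    {"turn":[0,0.05,0],"linear":[7.59,-4.64,1.36],"hand":30},
  ],
)

```text
t: 5.1
tool_pos: [543.4, -240.5, 118.6]
ee_rot: [[0.19, -0.001, 0.982], [-0.982, 0.002, 0.19], [-0.002, -1.0, -0.001]]
contact_force: [0.3, 0.6, -2.3]
width: 39.2
```

```bash
python3 - <<'E'
from h import *
s=shot("pics/w5.png"); plan(544.7,-241.4,120,11)
E
```

```text
t 5.15 pos [ 543.13 -239.79  118.66] yaw 10.98 w 38.7 F [ 0.07 -0.5  -1.92]
  linear [ 0.07 -0.05  0.05] turn [ 0. -0. -0.] rows>= 1.0
```

View pics/w5.png

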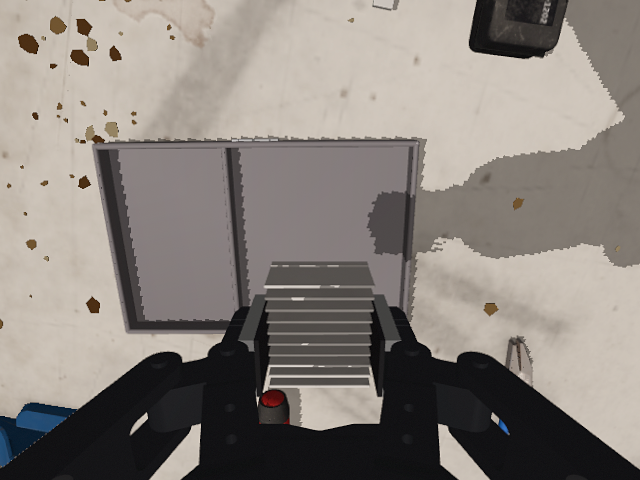

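The heatsink is held square above the wide bay. Outer rim corners are near (95,144), (419,141), (127,333), and the divider top is at (226..237,147). Enlarging.

```bash
python3 - <<'E'
from h import *
im=cv2.imread("pics/w5.png")
def c(x,y,r=24,f=8): return cv2.resize(im[y-r:y+r,x-r:x+r],None,fx=f,fy=f,interpolation=cv2.INTER_CUBIC)
a=np.hstack([c(100,148,24,6),c(415,148,24,6)]);b=np.hstack([c(130,328,24,6),c(232,155,24,6)])
cv2.imwrite("pics/w5a.png",np.vstack([a,b]))
E
```

```text
(no output)
```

View pics/w5a.png

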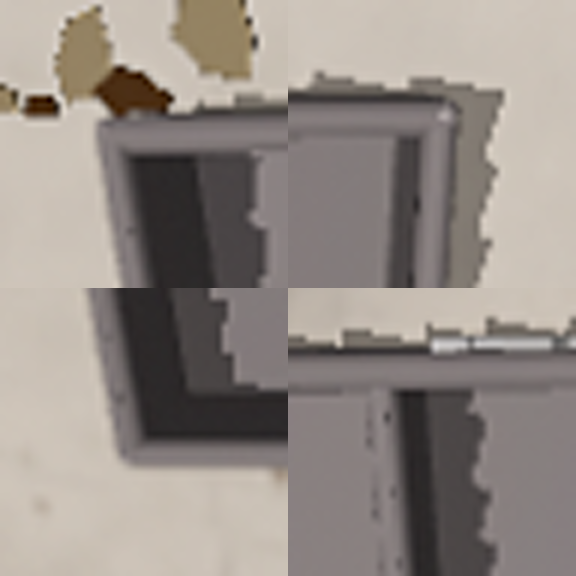

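```bash
python3 - <<'E'
from h import *
from scipy.optimize import least_squares
st=ld("pics/w5.npy")
q=np.array([[76+98/6,124+119/6],[391+168/6,124+106/6],[106+121/6,304+178/6]])-.4
P=p2w("wrist",q,16,st)[:,:2]; print(P)
e=P[1]-P[0]; print(np.linalg.norm(e),np.degrees(np.arctan2(e[1],e[0]))); e=P[2]-P[0]; print(np.linalg.norm(e),np.degrees(np.arctan2(e[1],e[0]))+90)
m=np.array([[-106,70],[106,70],[-106,-70]])
def f(v): c,s=np.cos(v[2]),np.sin(v[2]); return (v[:2]+v[3]*m@np.array([[c,s],[-s,c]])-P).ravel()
for fixed in (0,1):
    r=least_squares((lambda v:f(np.r_[v,1.])) if fixed else f,[500,-250,.19]+([] if fixed else [1.])); v=r.x; print(v,np.degrees(v[2]),r.fun)
    u=np.array([np.cos(v[2]),np.sin(v[2])]); print("wide",v[:2]+42*u,"narrow",v[:2]-62*u)
d=p2w("wrist",np.array([[244+1.0*(383-288)/6,131+390/6-288/6]])-.4,16,st); print(d) 
E
```

```text
[[ 387.94 -203.94]
 [ 593.79 -163.53]
 [ 414.71 -340.12]]
209.77939155775755 11.105767361288516
138.79240889330526 11.12211094701621
[ 504.26 -251.77    0.19    0.99] 11.135338807173046 [-0.03 -0.11  0.06  0.02 -0.03  0.09]
wide [ 545.47 -243.66] narrow [ 443.43 -263.75]
[ 504.65 -251.93    0.19] 11.135338562958479 [-0.81  0.21  1.35  0.75 -0.54 -0.96]
wide [ 545.86 -243.82] narrow [ 443.82 -263.91]
[[ 494.78 -186.67   16.  ]]
```

```bash
python3 - <<'E'
from h import *
plan(545.5,-242.7,8,11.1)
E
```

```text
t 5.15 pos [ 543.13 -239.79  118.66] yaw 10.98 w 38.7 F [ 0.07 -0.5  -1.92]
  linear [0.14 4.43 0.08] turn [ 0. -0. -0.] rows>= 3.0
```

Request:
jog_arm(
  deltas=[
    {"turn":[0,0,0],"linear":[0.07,1.0,0.04],"hand":30},
    {"turn":[0,0,0],"linear":[0.14,2.2,0.08],"hand":30},
    {"turn":[0,0,0],"linear":[0.14,3.2,0.08],"hand":30},
    {"turn":[0,0,0],"linear":[0.14,3.8,0.08],"hand":30},
    {"turn":[0,0,0],"linear":[0.14,4.1,0.08],"hand":30},
    {"turn":[0,0,0],"linear":[0.14,4.25,0.08],"hand":30},
    {"turn":[0,0,0],"linear":[0.14,4.25,0.08],"hand":30},
    {"turn":[0,0,0],"linear":[0.14,4.25,0.08],"hand":30},
    {"turn":[0,0,0],"linear":[0.14,4.25,0.08],"hand":30},
    {"turn":[0,0,0],"linear":[0.14,4.25,0.08],"hand":30},
  ],
)

```text
t: 5.98
tool_pos: [547.9, -244.9, 14.2]
ee_rot: [[0.19, 0.002, 0.982], [-0.982, -0.001, 0.19], [0.002, -1.0, 0.002]]
contact_force: [-0.4, -0.0, -1.3]
width: 39.2
```

```bash
python3 - <<'E'
from h import *
plan(545.5,-242.7,7.3,11.1)
E
```

```text
t 5.98 pos [ 547.88 -244.87   14.25] yaw 10.95 w 39.2 F [-0.35 -0.02 -1.26]
  linear [-0.1   0.28 -0.08] turn [-0. -0.  0.] rows>= 1.0
```

Request:
jog_arm(
  deltas=[
    {"turn":[0,0,0],"linear":[-0.05,0.1,-0.04],"hand":30},
    {"turn":[0,0,0],"linear":[-0.1,0.15,-0.08],"hand":30},
    {"turn":[0,0,0],"linear":[-0.1,0.2,-0.08],"hand":30},
    {"turn":[0,0,0],"linear":[-0.1,0.24,-0.08],"hand":30},
    {"turn":[0,0,0],"linear":[-0.1,0.26,-0.08],"hand":30},
    {"turn":[0,0,0],"linear":[-0.1,0.26,-0.08],"hand":30},
    {"turn":[0,0,0],"linear":[-0.1,0.26,-0.08],"hand":30},
  ],
)

```text
t: 6.57
tool_pos: [544.0, -242.1, 6.8]
ee_rot: [[0.19, -0.0, 0.982], [-0.982, 0.0, 0.19], [-0.0, -1.0, -0.0]]
contact_force: [-2.4, 1.8, 6.3]
width: 38.7
```

```bash
python3 - <<'E'
from h import *
s=shot("pics/w6.png");plan(545.5,-242.7,7.3,11.1)
E
```

```text
t 6.62 pos [ 544.07 -242.08    6.85] yaw 10.95 w 39.3 F [-2.8   1.47  4.98]
  linear [ 0.04 -0.02  0.05] turn [ 0. -0. -0.] rows>= 1.0
```

View pics/w6.png

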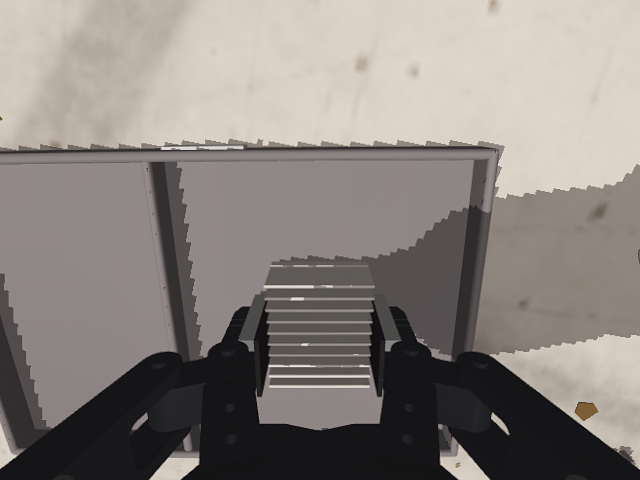

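```bash
python3 - <<'E'
from h import *
crop("pics/w6.png","pics/w6a.png",130,130,260,230,6)
crop("pics/w6.png","pics/w6b.png",400,130,520,230,6)
E
```

```text
(no output)
```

View pics/w6a.png

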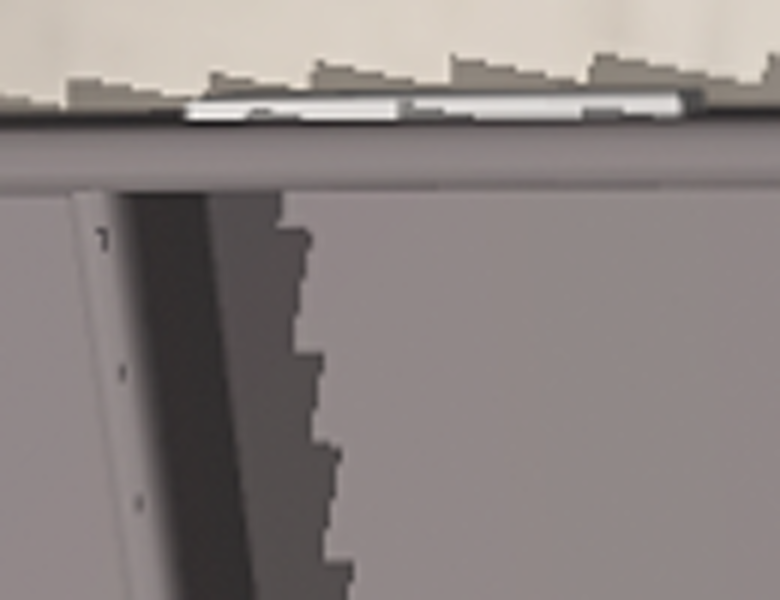

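View pics/w6b.png

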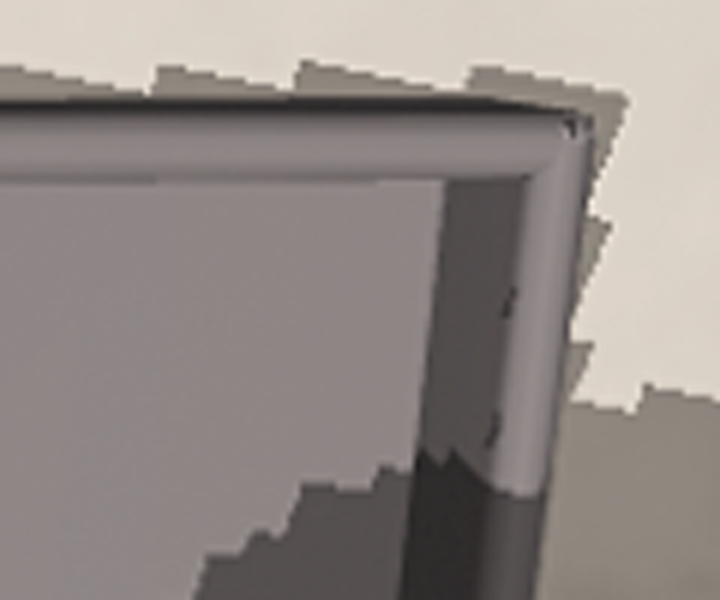

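```bash
cat > m6.py <<'E'
from h import *
st=ld("pics/w6.npy"); a=np.radians(11.1); u=np.array([np.cos(a),np.sin(a)]); v=np.array([-u[1],u[0]])
def uv(px,z): P=p2w("wrist",np.array(px)-.4,z,st)[:,:2]-st["tool_pos"][:2]; return np.c_[P@u,P@v]
A=np.array([130,130]);B=np.array([400,130])
print("div floor",uv([A+np.array([208,195])/6,A+np.array([255,598])/6],3))
print("div top",uv([A+np.array([120,195])/6,A+np.array([178,598])/6],16))
print("right floor",uv([B+np.array([443,182])/6,B+np.array([402,598])/6],3))
print("right top",uv([B+np.array([526,180])/6,B+np.array([490,490])/6],16))
print("far outer/inner rim",uv([A+np.array([400,126])/6,A+np.array([400,188])/6,B+np.array([200,112])/6,B+np.array([200,180])/6],16))
print("hs",uv([[260,287],[374,287],[370,388],[269,388]],27), uv([[260,287],[374,287],[370,388],[269,388]],27).mean(0))
E
python3 m6.py
```

```text
div floor [[-59.16  62.66]
 [-59.31  35.62]]
div top [[-59.06  63.93]
 [-58.8   39.27]]
right floor [[60.58 63.08]
 [61.06 35.21]]
right top [[60.2  64.4 ]
 [60.37 45.74]]
far outer/inner rim [[-42.06  67.75]
 [-42.41  64.2 ]
 [ 40.57  68.26]
 [ 40.9   64.37]]
hs [[-20.57  20.93]
 [ 20.2   20.79]
 [ 20.47 -22.71]
 [-19.34 -22.57]] [ 0.19 -0.89]
```

The heatsink rests on the floor (contact about +7 N relative to hanging), and bay walls at u −59.1..+60.6 and +64.3 (of 66) put it within 1 mm of the middle. Releasing.

Request:
jog_arm(
  deltas=[
    {"turn":[0,0,0],"linear":[0,0,0],"hand":46},
    {"turn":[0,0,0],"linear":[0,0,0],"hand":54},
    {"turn":[0,0,0],"linear":[0,0,0],"hand":54},
    {"turn":[0,0,0],"linear":[0,0,0],"hand":54},
    {"turn":[0,0,0],"linear":[0,-0.4,0],"hand":54},
    {"turn":[0,0,0],"linear":[0,-1.2,0],"hand":54},
    {"turn":[0,0,0],"linear":[0,-2.4,0],"hand":54},
    {"turn":[0,0,0],"linear":[0,-3.6,0],"hand":54},
    {"turn":[0,0,0],"linear":[0,-4.2,0],"hand":54},
    {"turn":[0,0,0],"linear":[0,-4.2,0],"hand":54},
  ],
  grip_force=30,
)

```text
t: 7.45
tool_pos: [547.4, -244.0, 116.6]
ee_rot: [[0.19, 0.008, 0.982], [-0.982, -0.005, 0.19], [0.006, -1.0, 0.007]]
contact_force: [0.7, -0.3, 0.7]
width: 53.8
```

```bash
python3 - <<'E'
from h import *
s=shot("pics/w7.png");plan(463,66,120,4)
E
```

```text
t 7.50 pos [ 546.32 -243.39  114.25] yaw 10.94 w 53.9 F [-1.03 -0.2  -0.61]
  linear [-12.78  -0.28  -0.92] turn [-0.    0.12  0.  ] rows>= 8.0
```

View pics/w7.png

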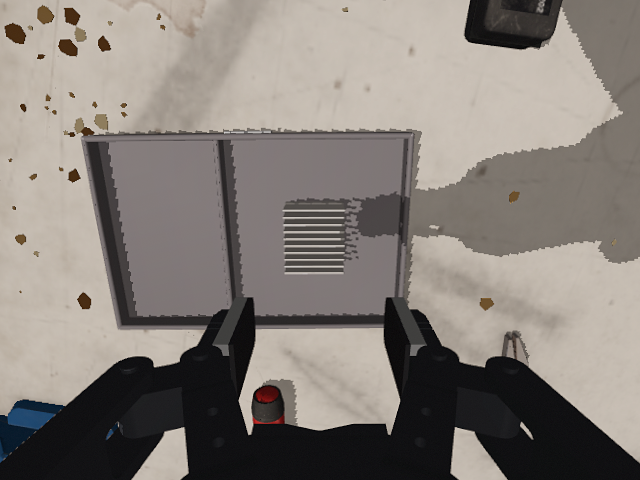

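The heatsink stands fins up at (315,237), centred and square in the wide bay. On to the syringe.

Request:
jog_arm(
  deltas=[
    {"turn":[0,0.03,0],"linear":[-1.0,-0.2,-0.1],"hand":40},
    {"turn":[0,0.06,0],"linear":[-2.5,-0.28,-0.2],"hand":40},
    {"turn":[0,0.12,0],"linear":[-4.1,-0.28,-0.3],"hand":40},
    {"turn":[0,0.12,0],"linear":[-5.7,-0.28,-0.45],"hand":40},
    {"turn":[0,0.12,0],"linear":[-7.3,-0.28,-0.6],"hand":40},
    {"turn":[0,0.12,0],"linear":[-8.9,-0.28,-0.7],"hand":40},
    {"turn":[0,0.12,0],"linear":[-10.4,-0.28,-0.8],"hand":40},
    {"turn":[0,0.12,0],"linear":[-11.7,-0.28,-0.9],"hand":40},
    {"turn":[0,0.12,0],"linear":[-12.5,-0.28,-0.92],"hand":40},
    {"turn":[0,0.12,0],"linear":[-12.78,-0.28,-0.92],"hand":40},
    {"turn":[0,0.12,0],"linear":[-12.78,-0.28,-0.92],"hand":40},
    {"turn":[0,0.12,0],"linear":[-12.78,-0.28,-0.92],"hand":40},
    {"turn":[0,0.12,0],"linear":[-12.78,-0.28,-0.92],"hand":40},
    {"turn":[0,0.12,0],"linear":[-12.78,-0.28,-0.92],"hand":40},
    {"turn":[0,0.12,0],"linear":[-12.78,-0.28,-0.92],"hand":40},
  ],
)

```text
t: 8.75
tool_pos: [461.5, 66.0, 118.2]
ee_rot: [[0.069, 0.0, 0.998], [-0.998, -0.0, 0.069], [0.0, -1.0, 0.0]]
contact_force: [1.0, -0.1, -0.3]
width: 40.2
```

```bash
python3 - <<'E'
from h import *
s=shot("pics/w8.png");plan(463,66,120,4)
E
```

```text
t 8.80 pos [461.5   66.16 118.23] yaw 3.97 w 40.1 F [0.29 0.11 0.14]
  linear [ 0.01 -0.07  0.06] turn [-0. -0.  0.] rows>= 1.0
```

View pics/w8.png

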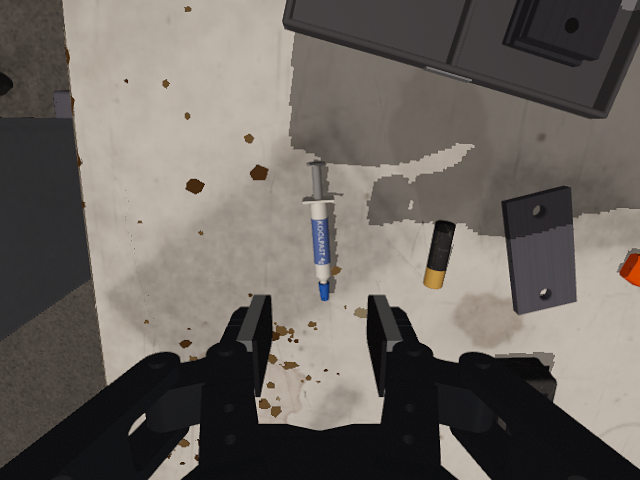

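The syringe lies from plunger end (317,161) to tip (325,299), with flange at (318,200).

```bash
python3 - <<'E'
from h import *
crop("pics/w8.png","pics/w8a.png",270,150,370,310,5)
st=ld("pics/w8.npy")
P=p2w("wrist",[[317,161],[325,299],[318,200]],7,st); print(P,np.linalg.norm(P[0]-P[1]),P[:2].mean(0),np.linalg.norm(P[2]-P[:2].mean(0)))
e=P[0]-P[1]; print(np.degrees(np.arctan2(e[1],e[0]))-90)
E
```

```text
[[457.27 118.46   7.  ]
 [470.03  17.48   7.  ]
 [459.72  92.13   7.  ]] 101.77728669341901 [463.65  67.97   7.  ] 24.47942712212811
7.204620523365563
```

View pics/w8a.png

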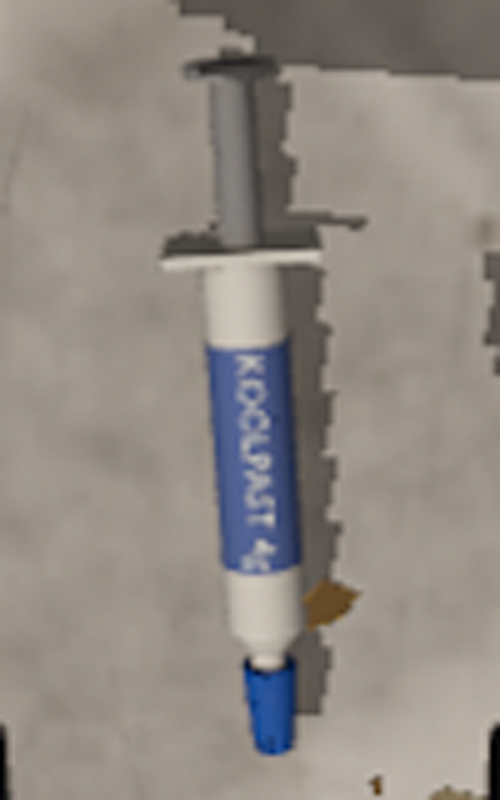

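```bash
python3 - <<'E'
from h import *
st={"tool_pos":np.zeros(3),"ee_rot":np.eye(3)}
for w in (39.2,50,65,40):
  for y in (-12,-8,-4,0): print(w,y,w2p("wrist",[[-11,y,-w/2],[-11,y,w/2]],st).round(1).tolist())
E
python3 - <<'E'
import sys; sys.path.insert(0,'.')
from h import *
import os; os.chdir('.')
a=[]
for f,w in(("w8",40),("w3",50),("w2",65)):
    im=cv2.imread(f"pics/{f}.png")[285:320,200:440]; a.append(cv2.resize(im,None,fx=3,fy=3,interpolation=cv2.INTER_CUBIC))
cv2.imwrite("pics/tips.png",np.vstack(a))
E
```

```text
39.2 -12 [[266.6, 301.4], [368.1, 301.4]]
39.2 -8 [[268.0, 296.9], [366.8, 296.8]]
39.2 -4 [[269.3, 292.5], [365.6, 292.4]]
39.2 0 [[270.5, 288.4], [364.5, 288.3]]
50 -12 [[252.7, 301.4], [382.0, 301.3]]
50 -8 [[254.4, 296.8], [380.4, 296.8]]
50 -4 [[256.0, 292.5], [378.9, 292.4]]
50 0 [[257.5, 288.4], [377.4, 288.3]]
65 -12 [[233.4, 301.4], [401.4, 301.3]]
65 -8 [[235.5, 296.8], [399.2, 296.7]]
65 -4 [[237.6, 292.5], [397.2, 292.4]]
65 0 [[239.6, 288.3], [395.3, 288.2]]
40 -12 [[265.6, 301.4], [369.1, 301.4]]
40 -8 [[267.0, 296.9], [367.8, 296.8]]
40 -4 [[268.3, 292.5], [366.6, 292.4]]
40 0 [[269.5, 288.4], [365.4, 288.3]]
```

View pics/tips.png

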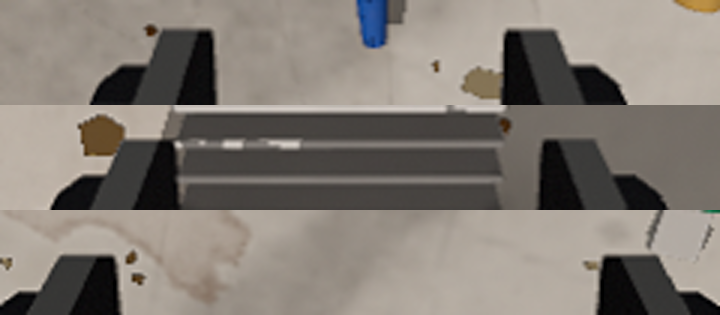

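```bash
python3 - <<'E'
from h import *
plan(463.6,68,8,7)
E
```

```text
t 8.80 pos [461.5   66.16 118.23] yaw 3.97 w 40.1 F [0.29 0.11 0.14]
  linear [-0.07  4.41  0.09] turn [-0.   -0.05  0.  ] rows>= 3.0
```

Request:
jog_arm(
  deltas=[
    {"turn":[0,-0.05,0],"linear":[-0.07,1.0,0.09],"hand":36},
    {"turn":[0,-0.05,0],"linear":[-0.07,2.3,0.09],"hand":36},
    {"turn":[0,-0.05,0],"linear":[-0.07,3.4,0.09],"hand":36},
    {"turn":[0,-0.05,0],"linear":[-0.07,4.0,0.09],"hand":36},
    {"turn":[0,-0.05,0],"linear":[-0.07,4.3,0.09],"hand":36},
    {"turn":[0,-0.05,0],"linear":[-0.07,4.41,0.09],"hand":36},
    {"turn":[0,-0.05,0],"linear":[-0.07,4.41,0.09],"hand":36},
    {"turn":[0,-0.05,0],"linear":[-0.07,4.41,0.09],"hand":36},
    {"turn":[0,-0.05,0],"linear":[-0.07,4.41,0.09],"hand":36},
    {"turn":[0,-0.05,0],"linear":[-0.07,4.41,0.09],"hand":36},
  ],
)

```text
t: 9.63
tool_pos: [464.5, 68.9, 9.1]
ee_rot: [[0.121, 0.002, 0.993], [-0.993, -0.0, 0.121], [0.0, -1.0, 0.002]]
contact_force: [-0.7, -0.5, -0.2]
width: 36.3
```

```bash
python3 - <<'E'
from h import *
s=shot("pics/w9.png");plan(463.6,68,2,7)
E
```

```text
t 9.68 pos [464.26  68.95   8.99] yaw 6.94 w 36.1 F [-1.03  0.93 -0.23]
  linear [ 0.03  0.28 -0.03] turn [-0. -0.  0.] rows>= 1.0
```

View pics/w9.png

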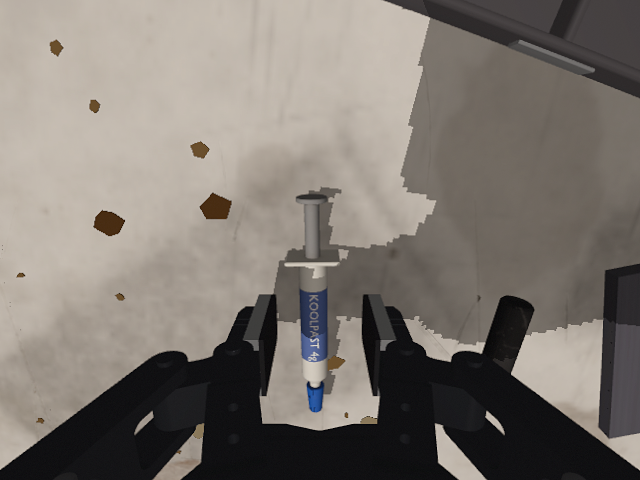

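```bash
python3 - <<'E'
from h import *
st=ld("pics/w9.npy")
P=p2w("wrist",[[311,197],[316,411],[313,260]],7,st); print(P,np.linalg.norm(P[0]-P[1]),P[:2].mean(0),np.linalg.norm(P[2]-P[:2].mean(0)))
e=P[0]-P[1]; print(np.degrees(np.arctan2(e[1],e[0]))-90); print((P[:2].mean(0)-st["tool_pos"])@st["ee_rot"])
b=p2w("wrist",[[314,290],[315,375]],7,st); e=b[0]-b[1];print(np.degrees(np.arctan2(e[1],e[0]))-90)
E
```

```text
[[456.08 117.33   7.  ]
 [470.14  15.1    7.  ]
 [459.88  91.31   7.  ]] 103.19616134881332 [463.11  66.22   7.  ] 25.303221512984575
7.835751592662334
[ 2.53  2.13 -1.66]
7.265682588936443
```

Request:
jog_arm(
  deltas=[
    {"turn":[0,-0.01,0],"linear":[0.06,0.15,-0.05],"hand":30},
    {"turn":[0,-0.01,0],"linear":[0.06,0.25,-0.05],"hand":30},
    {"turn":[0,-0.01,0],"linear":[0.06,0.26,-0.05],"hand":30},
    {"turn":[0,-0.01,0],"linear":[0.06,0.26,-0.05],"hand":22},
    {"turn":[0,-0.01,0],"linear":[0.06,0.26,-0.05],"hand":16},
    {"turn":[0,-0.01,0],"linear":[0.06,0.26,-0.05],"hand":5},
    {"turn":[0,-0.01,0],"linear":[0.06,0.26,-0.05],"hand":5},
    {"turn":[0,-0.01,0],"linear":[0.06,0.26,-0.05],"hand":5},
    {"turn":[0,-0.01,0],"linear":[0.06,0.26,-0.05],"hand":5},
  ],
  grip_force=25,
)

```text
t: 10.43
tool_pos: [462.3, 67.3, 1.6]
ee_rot: [[0.131, 0.0, 0.991], [-0.991, -0.0, 0.131], [0.0, -1.0, 0.0]]
contact_force: [0.4, -0.1, -0.9]
width: 10.7
```

```bash
python3 - <<'E'
from h import *
s=shot("pics/w10.png");plan(443.2,-262.7,120,11.1)
E
```

```text
t 10.48 pos [462.28  67.31   1.56] yaw 7.51 w 10.6 F [ 0.52 -0.14  0.61]
  linear [12.99 -4.74 -2.48] turn [-0.   -0.06  0.  ] rows>= 9.0
```

View pics/w10.png

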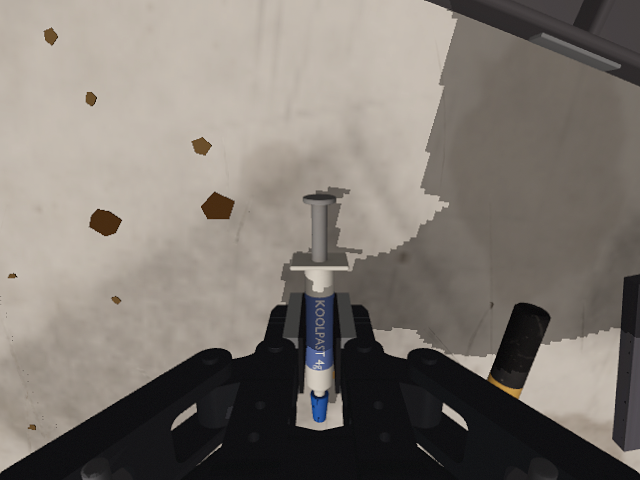

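```bash
python3 - <<'E'
from h import *
st=ld("pics/w10.npy")
P=p2w("wrist",[[320,198],[320,422],[320,263]],7,st); print(P,np.linalg.norm(P[0]-P[1]))
print((P-st["tool_pos"])@st["ee_rot"])
plan(443.1,-263.6,60,11.1)
E
```

```text
[[456.75 117.15   7.  ]
 [470.31  14.4    7.  ]
 [460.12  91.58   7.  ]] 103.645646194413
[[-50.11  -5.44   1.02]
 [ 53.53  -5.43   1.04]
 [-24.32  -5.44   1.03]]
t 10.48 pos [462.28  67.31   1.56] yaw 7.51 w 10.6 F [ 0.52 -0.14  0.61]
  linear [13.02 -2.34 -2.49] turn [-0.   -0.06  0.  ] rows>= 9.0
```

Request:
jog_arm(
  deltas=[
    {"turn":[0,0,0],"linear":[0,-0.3,0],"hand":5},
    {"turn":[0,0,0],"linear":[0,-1.0,0],"hand":5},
    {"turn":[0,0,0],"linear":[0.4,-2.0,-0.1],"hand":5},
    {"turn":[0,-0.06,0],"linear":[1.6,-2.6,-0.3],"hand":5},
    {"turn":[0,-0.06,0],"linear":[3.1,-2.6,-0.6],"hand":5},
    {"turn":[0,-0.06,0],"linear":[4.6,-2.6,-0.9],"hand":5},
    {"turn":[0,-0.06,0],"linear":[6.1,-2.6,-1.2],"hand":5},
    {"turn":[0,-0.06,0],"linear":[7.6,-2.6,-1.5],"hand":5},
    {"turn":[0,-0.06,0],"linear":[9.1,-2.6,-1.8],"hand":5},
    {"turn":[0,-0.06,0],"linear":[10.6,-2.6,-2.1],"hand":5},
    {"turn":[0,-0.06,0],"linear":[11.9,-2.6,-2.3],"hand":5},
    {"turn":[0,-0.06,0],"linear":[12.7,-2.4,-2.45],"hand":5},
    {"turn":[0,-0.06,0],"linear":[12.97,-2.0,-2.49],"hand":5},
    {"turn":[0,-0.06,0],"linear":[12.97,-1.5,-2.49],"hand":5},
    {"turn":[0,-0.06,0],"linear":[12.97,-1.2,-2.49],"hand":5},
    {"turn":[0,-0.06,0],"linear":[12.97,-1.0,-2.49],"hand":5},
    {"turn":[0,-0.06,0],"linear":[12.97,-1.0,-2.49],"hand":5},
    {"turn":[0,-0.06,0],"linear":[12.97,-1.0,-2.49],"hand":5},
    {"turn":[0,-0.06,0],"linear":[12.97,-1.0,-2.49],"hand":5},
  ],
)

```text
t: 12.07
tool_pos: [443.2, -261.8, 27.0]
ee_rot: [[0.191, 0.0, 0.982], [-0.982, -0.0, 0.191], [0.0, -1.0, 0.0]]
contact_force: [0.7, 0.3, 0.7]
width: 10.6
```

```bash
python3 - <<'E'
from h import *
s=shot("pics/w11.png");plan(442.9,-262.4,5,11.1)
E
```

```text
t 12.12 pos [ 443.36 -262.11   27.15] yaw 10.99 w 11.0 F [ 0.54 -0.46 -0.37]
  linear [ 0.01  0.89 -0.02] turn [-0. -0.  0.] rows>= 1.0
```

View pics/w11.png

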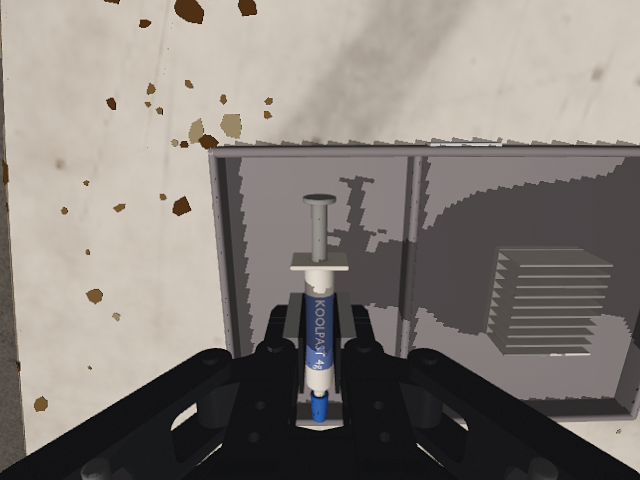

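```bash
python3 - <<'E'
from h import *
crop("pics/w11.png","pics/w11a.png",200,140,330,230,6)
crop("pics/w11.png","pics/w11b.png",350,140,450,230,6)
E
```

```text
(no output)
```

View pics/w11a.png

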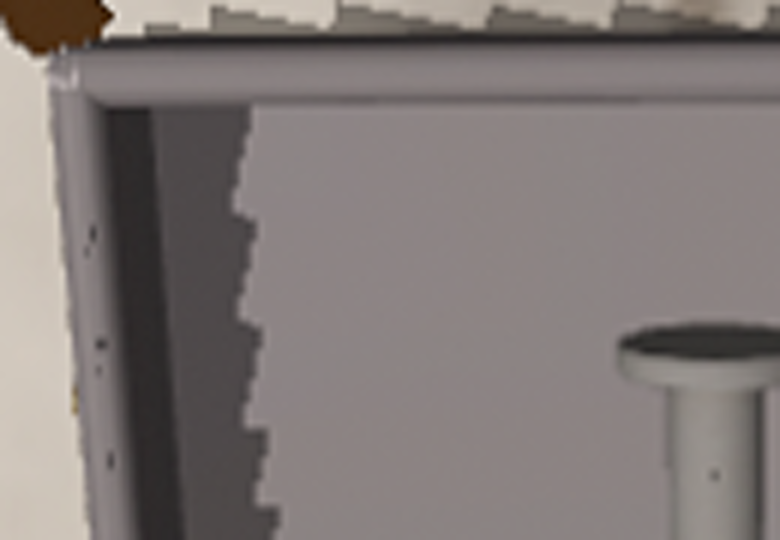

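View pics/w11b.png

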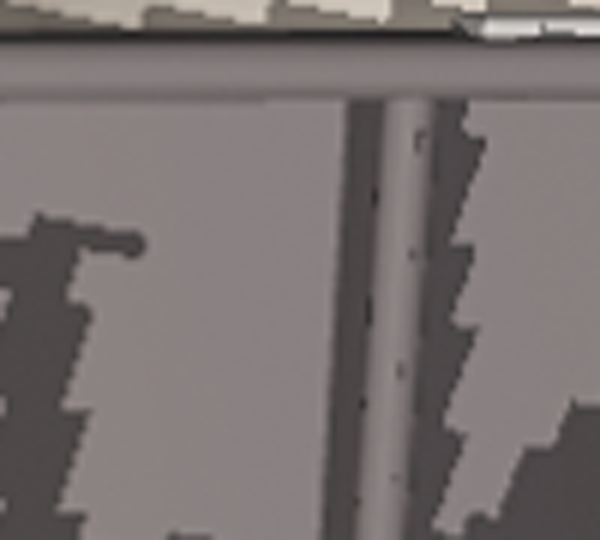

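```bash
python3 - <<'E'
from h import *
st=ld("pics/w11.npy"); a=np.radians(11.1); u=np.array([np.cos(a),np.sin(a)]); v=np.array([-u[1],u[0]])
def uv(px,z): P=p2w("wrist",np.array(px)-.4,z,st)[:,:2]-st["tool_pos"][:2]; return np.c_[P@u,P@v].round(2).tolist()
A=np.array([200,140]);B=np.array([350,140]); k=lambda o,l:[o+np.array(x)/6 for x in l]
print("left floor",uv(k(A,[[150,108],[183,538]]),3),"top",uv(k(A,[[104,108],[136,538]]),16))
print("div floor",uv(k(B,[[346,100],[323,538]]),3),"top",uv(k(B,[[385,100],[360,538]]),16))
print("rim out/in",uv(k(A,[[400,42],[400,103]]),16),uv(k(B,[[200,40],[200,98]]),16))
print("syr",uv([[319.5,198],[319.5,422],[319.5,263]],33))
E
```

```text
left floor [[-40.57, 62.44], [-40.51, 29.84]] top [[-40.46, 63.56], [-40.65, 33.5]]
div floor [[39.39, 62.81], [39.83, 29.64]] top [[39.0, 63.89], [39.42, 33.3]]
rim out/in [[-20.32, 67.78], [-20.49, 63.79]] [[26.35, 67.81], [26.53, 64.02]]
syr [[0.76, 50.33], [0.52, -52.82], [0.7, 24.67]]
```

Request:
jog_arm(
  deltas=[
    {"turn":[0,0,0],"linear":[0.05,0.3,-0.03],"hand":5},
    {"turn":[0,0,0],"linear":[0.05,0.55,-0.03],"hand":5},
    {"turn":[0,0,0],"linear":[0.05,0.72,-0.03],"hand":5},
    {"turn":[0,0,0],"linear":[0.05,0.8,-0.03],"hand":5},
    {"turn":[0,0,0],"linear":[0.05,0.85,-0.03],"hand":5},
    {"turn":[0,0,0],"linear":[0.05,0.88,-0.03],"hand":5},
    {"turn":[0,0,0],"linear":[0.05,0.88,-0.03],"hand":5},
    {"turn":[0,0,0],"linear":[0.05,0.88,-0.03],"hand":5},
    {"turn":[0,0,0],"linear":[0.05,0.88,-0.03],"hand":5},
  ],
)

```text
t: 12.87
tool_pos: [442.5, -263.8, 4.6]
ee_rot: [[0.19, 0.0, 0.982], [-0.982, -0.0, 0.19], [0.0, -1.0, 0.0]]
contact_force: [-0.2, -0.2, -0.5]
width: 10.7
```

```bash
python3 - <<'E'
from h import *
plan(442.9,-262.4,5,11.1)
E
```

```text
t 12.87 pos [ 442.53 -263.85    4.64] yaw 10.94 w 10.7 F [-0.15 -0.23 -0.5 ]
  linear [-0.05 -0.01  0.03] turn [-0. -0.  0.] rows>= 1.0
```

Request:
jog_arm(
  deltas=[
    {"turn":[0,0,0],"linear":[0,0.02,0],"hand":5},
    {"turn":[0,0,0],"linear":[0,0.02,0],"hand":5},
    {"turn":[0,0,0],"linear":[0,0.02,0],"hand":5},
  ],
)

```text
t: 13.12
tool_pos: [442.5, -263.9, 4.5]
ee_rot: [[0.19, 0.0, 0.982], [-0.982, -0.0, 0.19], [0.001, -1.0, 0.0]]
contact_force: [-1.0, 1.1, 5.3]
width: 11.2
```

Request:
jog_arm(
  deltas=[
    {"turn":[0,0,0],"linear":[0,0,0],"hand":18},
    {"turn":[0,0,0],"linear":[0,0,0],"hand":30},
    {"turn":[0,0,0],"linear":[0,0,0],"hand":30},
    {"turn":[0,0,0],"linear":[0,0,0],"hand":30},
    {"turn":[0,0,0],"linear":[0,-0.4,0],"hand":30},
    {"turn":[0,0,0],"linear":[0,-1.2,0],"hand":30},
    {"turn":[0,0,0],"linear":[0,-2.5,0],"hand":30},
    {"turn":[0,0,0],"linear":[0,-3.8,0],"hand":40},
    {"turn":[0,0,0],"linear":[0,-4.4,0],"hand":50},
    {"turn":[0,0,0],"linear":[0,-4.6,0],"hand":60},
    {"turn":[0,0,0],"linear":[0,-4.6,0],"hand":60},
    {"turn":[0,0,0],"linear":[0,-4.6,0],"hand":60},
  ],
)

```text
t: 14.12
tool_pos: [442.0, -263.4, 118.5]
ee_rot: [[0.19, -0.001, 0.982], [-0.982, 0.0, 0.19], [-0.0, -1.0, -0.0]]
contact_force: [-0.2, -0.7, -0.2]
width: 59.9
```

```bash
python3 - <<'E'
from h import *
s=shot("pics/w12.png");plan(627,-64,140,3.7)
E
```

```text
t 14.17 pos [ 441.49 -262.98  117.84] yaw 10.95 w 60.1 F [-0.3  -0.07 -0.38]
  linear [-6.41 -0.89  8.79] turn [ 0.    0.13 -0.  ] rows>= 7.0
```

View pics/w12.png

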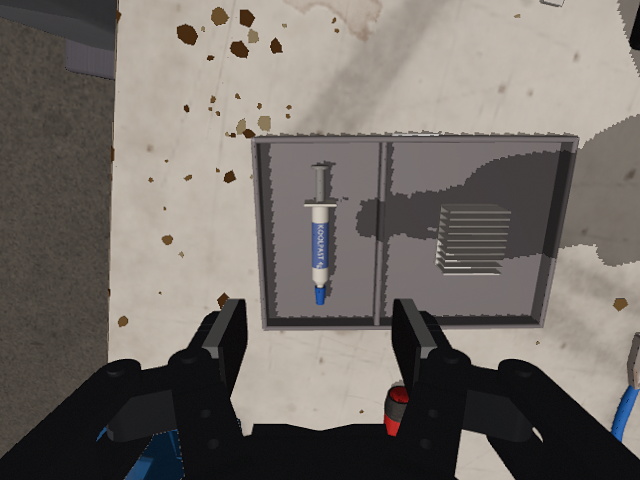

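The syringe lies lengthways at (320,233) between walls at 271 and 376, and the heatsink is still square in the wide bay. On to the adapter.

Request:
jog_arm(
  deltas=[
    {"turn":[0,0.05,0],"linear":[-0.6,-0.2,0.8],"hand":65},
    {"turn":[0,0.13,0],"linear":[-1.5,-0.5,2.0],"hand":65},
    {"turn":[0,0.13,0],"linear":[-2.5,-0.89,3.3],"hand":65},
    {"turn":[0,0.13,0],"linear":[-3.5,-0.89,4.7],"hand":65},
    {"turn":[0,0.13,0],"linear":[-4.4,-0.89,6.0],"hand":65},
    {"turn":[0,0.13,0],"linear":[-5.3,-0.89,7.2],"hand":65},
    {"turn":[0,0.13,0],"linear":[-6.0,-0.89,8.2],"hand":65},
    {"turn":[0,0.13,0],"linear":[-6.41,-0.89,8.79],"hand":65},
    {"turn":[0,0.13,0],"linear":[-6.41,-0.89,8.79],"hand":65},
    {"turn":[0,0.13,0],"linear":[-6.41,-0.89,8.79],"hand":65},
    {"turn":[0,0.13,0],"linear":[-6.41,-0.89,8.79],"hand":65},
    {"turn":[0,0.13,0],"linear":[-6.41,-0.89,8.79],"hand":65},
    {"turn":[0,0.13,0],"linear":[-6.41,-0.89,8.79],"hand":65},
    {"turn":[0,0.13,0],"linear":[-6.41,-0.89,8.79],"hand":65},
  ],
)

```text
t: 15.33
tool_pos: [627.0, -65.6, 141.3]
ee_rot: [[0.059, -0.0, 0.998], [-0.998, -0.0, 0.059], [0.0, -1.0, -0.0]]
contact_force: [-0.4, -0.3, -0.3]
width: 65.1
```

```bash
python3 - <<'E'
from h import *
s=shot("pics/w13.png");plan(627,-64,140,3.7)
crop("pics/w13.png","pics/w13a.png",250,160,390,290,5)
E
```

```text
t 15.38 pos [627.19 -65.42 141.45] yaw 3.42 w 64.7 F [-0.27 -0.31  0.02]
  linear [-0.06  0.06 -0.  ] turn [ 0. -0.  0.] rows>= 1.0
```

View pics/w13.png

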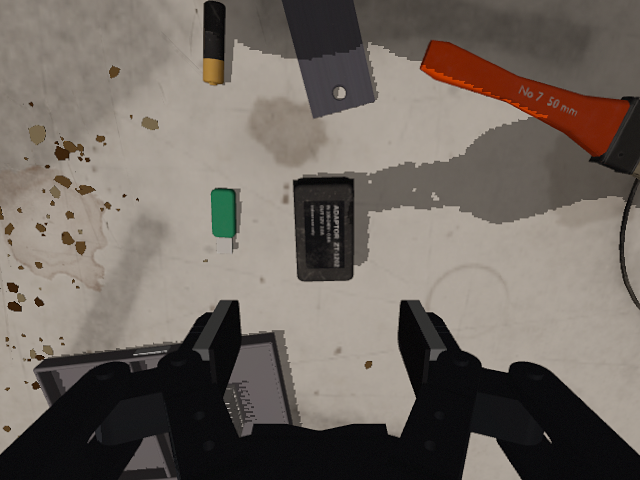

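View pics/w13a.png

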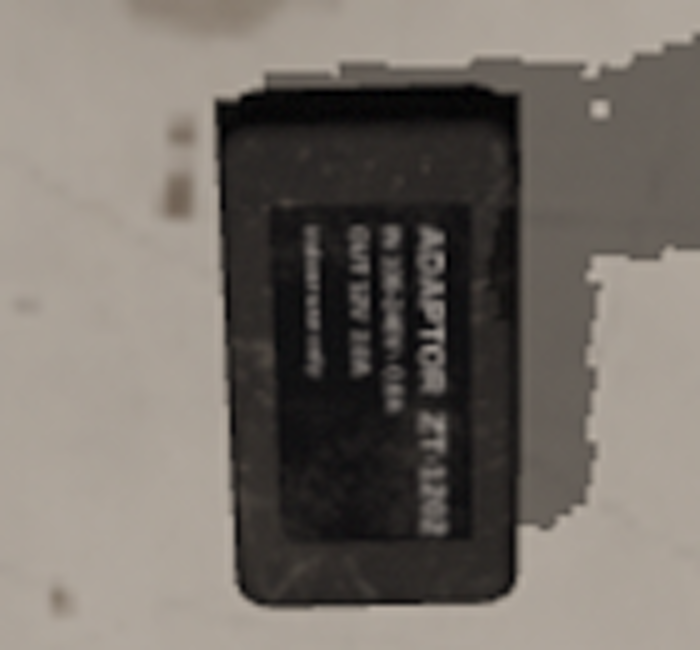

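```bash
cat >> h.py <<'E'
def quad(fn,q,z):
    st=ld(fn); P=p2w("wrist",q,z,st); c=P.mean(0); e=np.diff(np.r_[P,P[:1]],axis=0)[:,:2]
    print("c",c[:2],"len",np.linalg.norm(e,axis=1),"ang",np.degrees(np.arctan2(e[:,1],e[:,0])),"tool",(c-st["tool_pos"])@st["ee_rot"]); return P
E
python3 - <<'E'
from h import *
q=np.array([[221,120],[520,116],[517,603],[240,606]])/5+[250,160]-.4
quad("pics/w13.npy",q,29)
quad("pics/w13.npy",q,27)
plan(0,0,0,5)
E
```

```text
c [631.49 -63.66] len [40.83 72.1  41.02 72.02] ang [   4.14  -85.4  -175.97   94.45] tool [ -1.64 112.33   4.6 ]
c [631.55 -64.24] len [41.15 72.66 41.34 72.58] ang [   4.14  -85.4  -175.97   94.45] tool [ -1.05 114.33   4.63]
t 15.38 pos [627.19 -65.42 141.45] yaw 3.42 w 64.7 F [-0.27 -0.31  0.02]
  linear [ -4.11   5.66 -24.89] turn [ 0.   -0.03  0.  ] rows>= 16.0
```

```bash
python3 - <<'E'
from h import *
plan(630.5,-64,45,4.4)
E
```

```text
t 15.38 pos [627.19 -65.42 141.45] yaw 3.42 w 64.7 F [-0.27 -0.31  0.02]
  linear [-0.05  3.86  0.14] turn [ 0.   -0.02  0.  ] rows>= 3.0
```

Request:
jog_arm(
  deltas=[
    {"turn":[0,-0.02,0],"linear":[-0.05,1.0,0.14],"hand":70},
    {"turn":[0,-0.02,0],"linear":[-0.05,2.2,0.14],"hand":70},
    {"turn":[0,-0.02,0],"linear":[-0.05,3.1,0.14],"hand":70},
    {"turn":[0,-0.02,0],"linear":[-0.05,3.6,0.14],"hand":70},
    {"turn":[0,-0.02,0],"linear":[-0.05,3.86,0.14],"hand":70},
    {"turn":[0,-0.02,0],"linear":[-0.05,3.86,0.14],"hand":70},
    {"turn":[0,-0.02,0],"linear":[-0.05,3.86,0.14],"hand":70},
    {"turn":[0,-0.02,0],"linear":[-0.05,3.86,0.14],"hand":70},
    {"turn":[0,-0.02,0],"linear":[-0.05,3.86,0.14],"hand":70},
    {"turn":[0,-0.02,0],"linear":[-0.05,3.86,0.14],"hand":70},
  ],
  grip_force=45,
)

```text
t: 16.22
tool_pos: [632.1, -63.4, 46.1]
ee_rot: [[0.081, 0.002, 0.997], [-0.997, -0.001, 0.081], [0.001, -1.0, 0.002]]
contact_force: [0.5, -1.0, -0.1]
width: 69.9
```

```bash
python3 - <<'E'
from h import *
s=shot("pics/w14.png");plan(630.5,-64,3,4.4)
E
```

```text
t 16.27 pos [631.89 -63.3   45.9 ] yaw 4.64 w 70.3 F [ 0.22  0.   -0.12]
  linear [ 0.02  1.72 -0.06] turn [-0.  0.  0.] rows>= 2.0
```

View pics/w14.png

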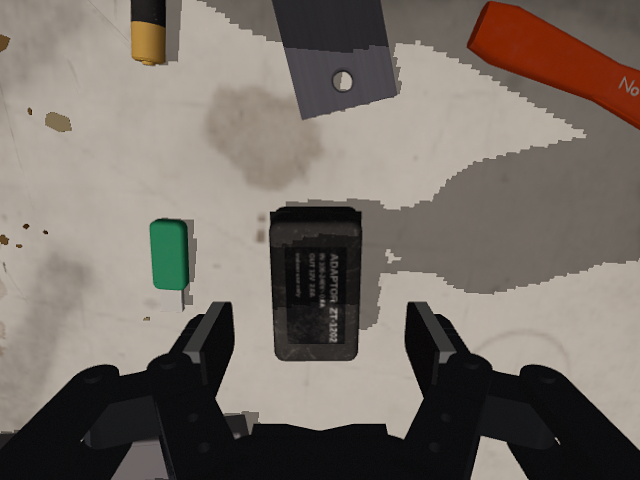

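```bash
python3 - <<'E'
from h import *
quad("pics/w14.npy",[[270,220],[361,220],[358,360],[275,360]],29)
E
```

```text
c [631.41 -63.5 ] len [40.08 72.14 41.51 72.09] ang [   4.56  -84.6  -175.5    94.27] tool [ 0.07 17.14 -0.75]
```

The adapter is centred between the fingers (tool offset 0.1, −0.8 mm). Descend and grip.

Request:
jog_arm(
  deltas=[
    {"turn":[0,0,0],"linear":[0,0.6,-0.03],"hand":70},
    {"turn":[0,0,0],"linear":[0,1.1,-0.03],"hand":70},
    {"turn":[0,0,0],"linear":[0,1.5,-0.03],"hand":70},
    {"turn":[0,0,0],"linear":[0,1.68,-0.03],"hand":70},
    {"turn":[0,0,0],"linear":[0,1.72,-0.03],"hand":65},
    {"turn":[0,0,0],"linear":[0,1.72,-0.03],"hand":55},
    {"turn":[0,0,0],"linear":[0,1.72,-0.03],"hand":48},
    {"turn":[0,0,0],"linear":[0,1.72,-0.03],"hand":35},
    {"turn":[0,0,0],"linear":[0,1.72,-0.03],"hand":35},
    {"turn":[0,0,0],"linear":[0,1.72,-0.03],"hand":35},
    {"turn":[0,0,0],"linear":[0,1.72,-0.03],"hand":35},
    {"turn":[0,0,0],"linear":[0,1.72,-0.03],"hand":35},
  ],
  grip_force=45,
)

```text
t: 17.27
tool_pos: [631.3, -63.4, 2.8]
ee_rot: [[0.081, 0.002, 0.997], [-0.997, -0.0, 0.081], [0.001, -1.0, 0.002]]
contact_force: [-1.1, -0.1, 5.5]
width: 43.4
```

```bash
python3 - <<'E'
from h import *
s=shot("pics/w15.png");plan(520,270,120,-10.5)
E
```

```text
t 17.32 pos [631.25 -63.4    2.76] yaw 4.64 w 42.9 F [-0.32 -0.27  5.56]
  linear [-13.65  -4.71  -3.35] turn [-0.    0.26  0.  ] rows>= 9.0
```

View pics/w15.png

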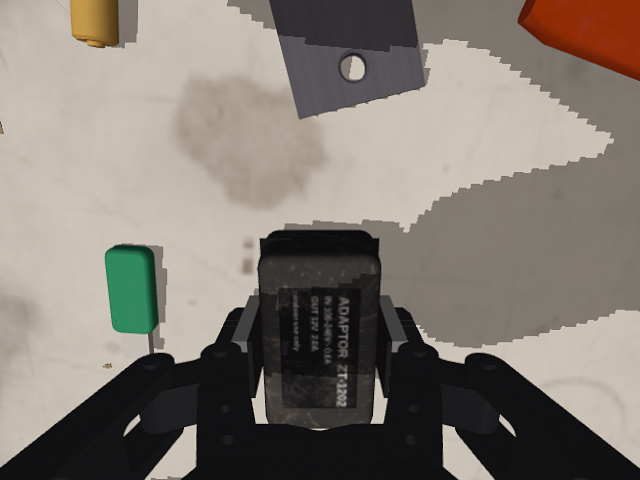

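```bash
python3 - <<'E'
from h import *
quad("pics/w15.npy",[[258,258],[381,258],[373,426],[266,426]],29)
plan(495.4,253.3,90,-10.3)
E
```

```text
c [632.09 -64.19] len [40.76 69.88 41.78 69.82] ang [   4.55  -84.95 -175.53   94.21] tool [  0.87 -26.23   0.81]
t 17.32 pos [631.25 -63.4    2.76] yaw 4.64 w 42.9 F [-0.32 -0.27  5.56]
  linear [-13.06  -3.51  -4.38] turn [-0.    0.26  0.  ] rows>= 9.0
```

Request:
jog_arm(
  deltas=[
    {"turn":[0,0,0],"linear":[0,-0.3,0],"hand":35},
    {"turn":[0,0,0],"linear":[0,-1.0,0],"hand":35},
    {"turn":[0,0,0],"linear":[-0.4,-2.1,-0.1],"hand":35},
    {"turn":[0,0.05,0],"linear":[-1.4,-3.0,-0.4],"hand":35},
    {"turn":[0,0.1,0],"linear":[-2.8,-3.51,-0.9],"hand":35},
    {"turn":[0,0.15,0],"linear":[-4.2,-3.51,-1.4],"hand":35},
    {"turn":[0,0.2,0],"linear":[-5.6,-3.51,-1.9],"hand":35},
    {"turn":[0,0.26,0],"linear":[-7.0,-3.51,-2.4],"hand":35},
    {"turn":[0,0.26,0],"linear":[-8.4,-3.51,-2.8],"hand":35},
    {"turn":[0,0.26,0],"linear":[-9.8,-3.51,-3.3],"hand":35},
    {"turn":[0,0.26,0],"linear":[-11.2,-3.51,-3.8],"hand":35},
    {"turn":[0,0.26,0],"linear":[-12.3,-3.51,-4.15],"hand":35},
    {"turn":[0,0.26,0],"linear":[-12.9,-3.51,-4.35],"hand":35},
    {"turn":[0,0.26,0],"linear":[-13.06,-3.51,-4.38],"hand":35},
    {"turn":[0,0.26,0],"linear":[-13.06,-3.51,-4.38],"hand":35},
    {"turn":[0,0.26,0],"linear":[-13.06,-3.51,-4.38],"hand":35},
    {"turn":[0,0.26,0],"linear":[-13.06,-3.51,-4.38],"hand":35},
    {"turn":[0,0.26,0],"linear":[-13.06,-3.51,-4.38],"hand":35},
    {"turn":[0,0.26,0],"linear":[-13.06,-3.51,-4.38],"hand":35},
  ],
)

```text
t: 18.9
tool_pos: [495.3, 252.4, 89.5]
ee_rot: [[-0.18, -0.0, 0.984], [-0.984, -0.0, -0.18], [0.0, -1.0, 0.0]]
contact_force: [1.0, 1.3, -1.1]
width: 43.1
```

```bash
python3 - <<'E'
from h import *
s=shot("pics/w16.png");plan(495.4,253.3,40,-10.3)
E
```

```text
t 18.95 pos [495.2  252.49  89.49] yaw -10.34 w 43.4 F [ 0.66  0.57 -0.87]
  linear [-0.03  1.98  0.  ] turn [-0. -0.  0.] rows>= 2.0
```

View pics/w16.png

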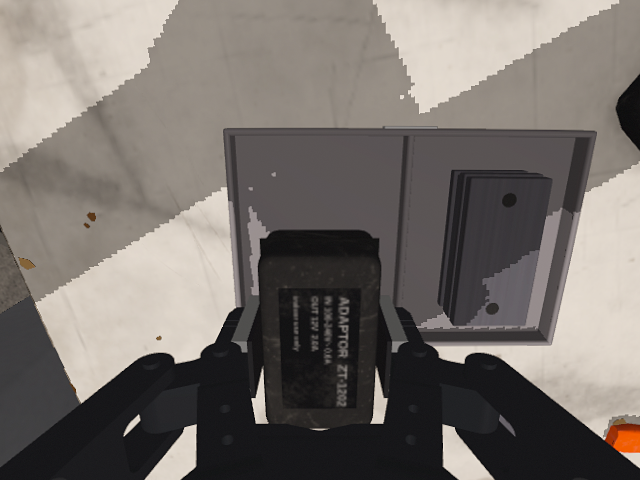

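```bash
python3 - <<'E'
from h import *
crop("pics/w16.png","pics/w16a.png",215,115,295,205,6)
crop("pics/w16.png","pics/w16b.png",375,115,455,205,6)
crop("pics/w16.png","pics/w16c.png",520,115,610,205,6)
a=[cv2.imread(f"pics/w16{c}.png") for c in "abc"]; 
cv2.imwrite("pics/w16d.png",cv2.resize(np.hstack(a),None,fx=.5,fy=.5)) 
cv2.imwrite("pics/w16e.png",np.hstack([a[0][:, :390],a[1][:, :390]]))
E
```

View pics/w16e.png

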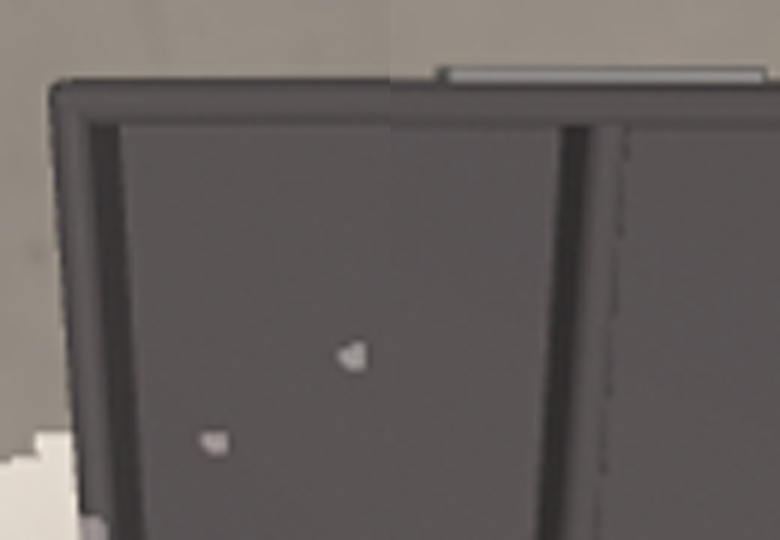

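View pics/w16c.png

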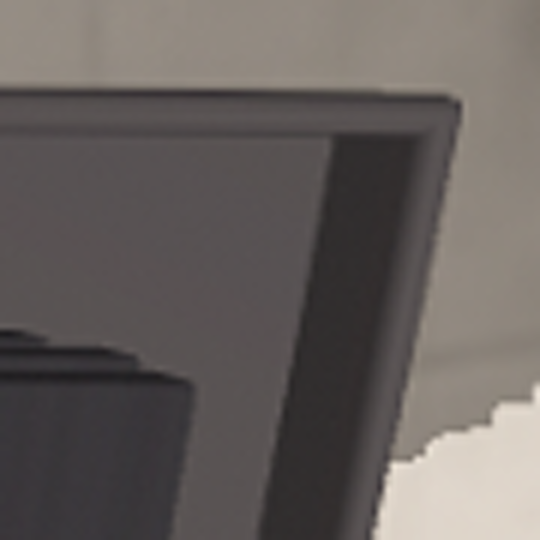

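```bash
python3 - <<'E'
from h import *
st=ld("pics/w16.npy")
A=np.array([215,115]);B=np.array([375,115]);C=np.array([520,115]); k=lambda o,l:[o+np.array(x)/6-.4 for x in l]
W=lambda o,l,z:p2w("wrist",k(o,l),z,st)[:,:2]
r=np.r_[W(A,[[120,84],[120,124]],16),W(C,[[300,95],[300,134]],16)]
d=r[2]-r[0]; d2=r[3]-r[1]; 
print("tray ang",np.degrees(np.arctan2(d[1],d[0])),np.degrees(np.arctan2(d2[1],d2[0])))
for o,l,z in((A,[[120,125],[142,538]],3),(B,[[172,125],[150,538]],3),(C,[[332,138],[262,535]],3),(A,[[90,125],[118,538]],16),(B,[[200,128],[175,538]],16),(C,[[418,138],[345,535]],16)):
    e=W(o,l,z); e=e[0]-e[1]; print("edge",np.degrees(np.arctan2(e[1],e[0]))-90)
a=np.radians(-10.3); u=np.array([np.cos(a),np.sin(a)]); v=np.array([-u[1],u[0]])
def uv(o,l,z): P=W(o,l,z)-st["tool_pos"][:2]; return np.c_[P@u,P@v].round(2).tolist()
print("left",uv(A,[[120,125],[142,538]],3),uv(A,[[90,125],[118,538]],16))
print("divL",uv(B,[[172,125],[150,538]],3),uv(B,[[200,128],[175,538]],16))
print("right",uv(C,[[332,138],[262,535]],3),uv(C,[[418,138],[345,535]],16))
print("rim",uv(A,[[120,84],[120,124]],16),uv(C,[[300,95],[300,134]],16))
E
```

```text
tray ang -10.46310359317458 -10.45006092689801
edge -10.972756782545744
edge -9.817950912289504
edge -9.62984383021336
edge -10.33002343233025
edge -10.06783024034894
edge -9.466929553007787
left [[-49.2, 70.25], [-49.69, 28.73]] [[-49.16, 70.64], [-49.19, 31.47]]
divL [[50.71, 70.09], [51.06, 28.57]] [[50.51, 70.21], [50.67, 31.31]]
right [[154.52, 69.46], [154.99, 28.99]] [[154.16, 69.97], [154.72, 31.73]]
rim [[-46.12, 74.29], [-46.36, 70.71]] [[141.94, 73.76], [142.61, 70.22]]
```

Request:
jog_arm(
  deltas=[
    {"turn":[0,0,0],"linear":[-0.1,0.6,0.03],"hand":35},
    {"turn":[0,0,0],"linear":[-0.17,1.4,0.03],"hand":35},
    {"turn":[0,0,0],"linear":[-0.17,2.1,0.03],"hand":35},
    {"turn":[0,0,0],"linear":[-0.17,2.6,0.03],"hand":35},
    {"turn":[0,0,0],"linear":[-0.17,2.85,0.03],"hand":35},
    {"turn":[0,0,0],"linear":[-0.17,2.94,0.03],"hand":35},
    {"turn":[0,0,0],"linear":[-0.17,2.94,0.03],"hand":35},
    {"turn":[0,0,0],"linear":[-0.17,2.94,0.03],"hand":35},
    {"turn":[0,0,0],"linear":[-0.17,2.94,0.03],"hand":35},
    {"turn":[0,0,0],"linear":[-0.17,2.94,0.03],"hand":35},
  ],
)

```text
t: 19.78
tool_pos: [497.1, 257.7, 17.0]
ee_rot: [[-0.178, 0.002, 0.984], [-0.984, 0.001, -0.178], [-0.001, -1.0, 0.002]]
contact_force: [-0.1, -0.4, -1.1]
width: 43.3
```

```bash
python3 - <<'E'
from h import *
s=shot("pics/w17.png");plan(496.7,256.8,5.8,-10.2)
crop("pics/w17.png","pics/w17a.png",170,115,280,215,6)
crop("pics/w17.png","pics/w17b.png",380,115,490,215,6)
E
```

```text
t 19.83 pos [497.   257.67  16.87] yaw -10.25 w 43.0 F [-0.5 -0.2 -0.9]
  linear [ 0.04  0.44 -0.01] turn [-0. -0. -0.] rows>= 1.0
```

View pics/w17.png

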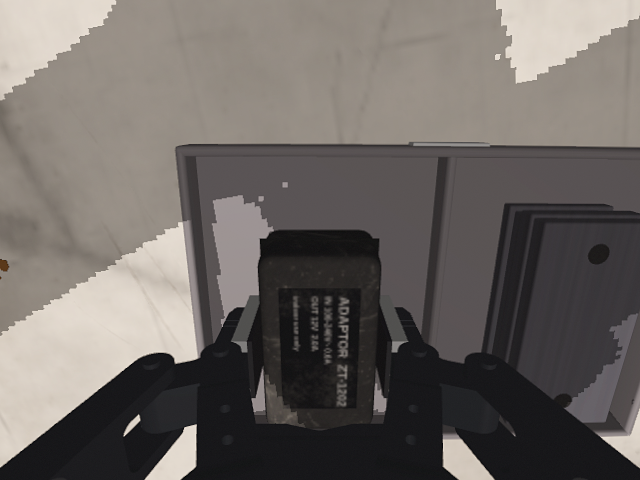

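View pics/w17a.png

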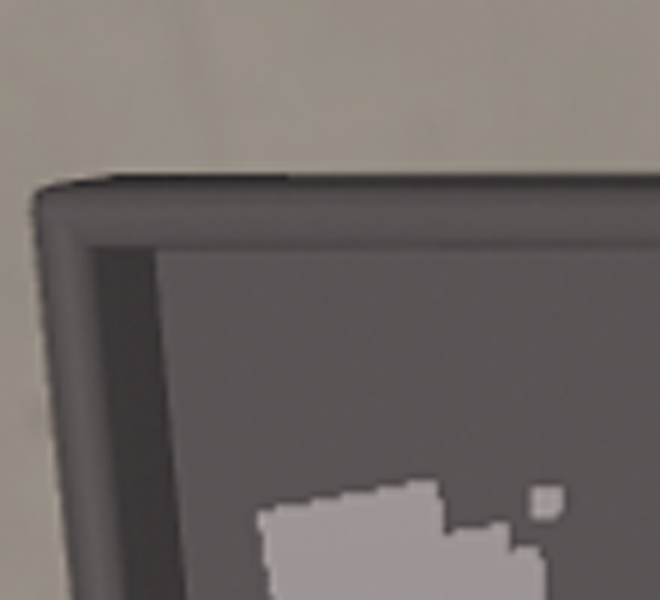

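View pics/w17b.png

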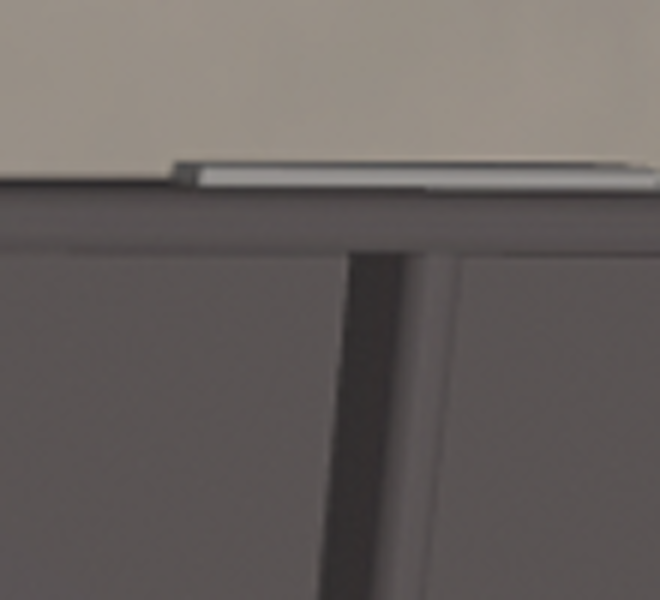

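```bash
python3 - <<'E'
from h import *
st=ld("pics/w17.npy")
A=np.array([170,115]);B=np.array([380,115]); k=lambda o,l:[o+np.array(x)/6-.4 for x in l]
W=lambda o,l,z:p2w("wrist",k(o,l),z,st)[:,:2]
a=np.radians(-10.25); u=np.array([np.cos(a),np.sin(a)]); v=np.array([-u[1],u[0]])
def uv(o,l,z): P=W(o,l,z)-st["tool_pos"][:2]; return np.c_[P@u,P@v].round(2).tolist()
print("left",uv(A,[[155,250],[186,598]],3),uv(A,[[92,250],[125,598]],16))
print("divL",uv(B,[[348,255],[318,598]],3),uv(B,[[403,255],[372,598]],16))
print("rim",uv(A,[[200,190],[200,247]],16),uv(B,[[300,194],[300,254]],16))
P=p2w("wrist",[[258,258],[381,258],[266,426],[373,426]],29+14.1,st)[:,:2]-st["tool_pos"][:2]; print(np.c_[P@u,P@v])
E
```

```text
left [[-50.14, 64.11], [-50.28, 39.61]] [[-49.93, 65.18], [-50.11, 42.7]]
divL [[49.65, 63.67], [49.7, 39.48]] [[49.06, 64.76], [49.2, 42.57]]
rim [[-42.76, 68.81], [-43.08, 65.32]] [[42.21, 68.49], [42.52, 64.8]]
[[-19.6   34.19]
 [ 21.22  34.13]
 [-20.12 -35.63]
 [ 21.68 -35.74]]
```

Adapter is centred in the free bay (bay centre −0.4, −0.9 mm from the tool; adapter about 0.4, −0.75). Lowering to the floor.

Request:
jog_arm(
  deltas=[
    {"turn":[0,0,0],"linear":[0,0.15,-0.02],"hand":35},
    {"turn":[0,0,0],"linear":[0,0.27,-0.02],"hand":35},
    {"turn":[0,0,0],"linear":[0,0.35,-0.02],"hand":35},
    {"turn":[0,0,0],"linear":[0,0.4,-0.02],"hand":35},
    {"turn":[0,0,0],"linear":[0,0.43,-0.02],"hand":35},
    {"turn":[0,0,0],"linear":[0,0.43,-0.02],"hand":35},
    {"turn":[0,0,0],"linear":[0,0.43,-0.02],"hand":35},
    {"turn":[0,0,0],"linear":[0,0.43,-0.02],"hand":35},
  ],
)

```text
t: 20.5
tool_pos: [495.3, 257.4, 5.7]
ee_rot: [[-0.178, -0.001, 0.984], [-0.984, -0.0, -0.178], [0.0, -1.0, -0.0]]
contact_force: [-2.3, -1.0, 4.8]
width: 43.6
```

Request:
jog_arm(
  deltas=[
    {"turn":[0,0,0],"linear":[0,0,0],"hand":48},
    {"turn":[0,0,0],"linear":[0,0,0],"hand":54},
    {"turn":[0,0,0],"linear":[0,0,0],"hand":54},
    {"turn":[0,0,0],"linear":[0,0,0],"hand":54},
    {"turn":[0,0,0],"linear":[0,-0.4,0],"hand":54},
    {"turn":[0,0,0],"linear":[0,-1.2,0],"hand":54},
    {"turn":[0,0,0],"linear":[0,-2.4,0],"hand":54},
    {"turn":[0,0,0],"linear":[0,-3.8,0],"hand":60},
    {"turn":[0,0,0],"linear":[0,-4.8,0],"hand":65},
    {"turn":[0,0,0],"linear":[0,-5.2,0],"hand":65},
    {"turn":[0,0,0],"linear":[0,-5.2,0],"hand":65},
    {"turn":[0,0,0],"linear":[0,-5.2,0],"hand":65},
    {"turn":[0,0,0],"linear":[0,-5.2,0],"hand":65},
    {"turn":[0,0,0],"linear":[0,-5.2,0],"hand":65},
  ],
)

```text
t: 21.67
tool_pos: [494.3, 256.9, 133.2]
ee_rot: [[-0.178, -0.004, 0.984], [-0.984, -0.001, -0.178], [0.002, -1.0, -0.003]]
contact_force: [-0.2, 0.0, -0.9]
width: 65.1
```

```bash
python3 - <<'E'
from h import *
s=shot("pics/w18.png");shot("pics/side18.png","side");plan(624,64,125,16)
crop("pics/w18.png","pics/w18a.png",370,130,560,340,4)
E
```

```text
t 21.77 pos [494.6  257.03 133.55] yaw -10.26 w 65.0 F [-0.35 -0.16  0.43]
  linear [6.68 0.34 6.47] turn [ 0.   -0.46  0.  ] rows>= 6.0
```

View pics/w18.png

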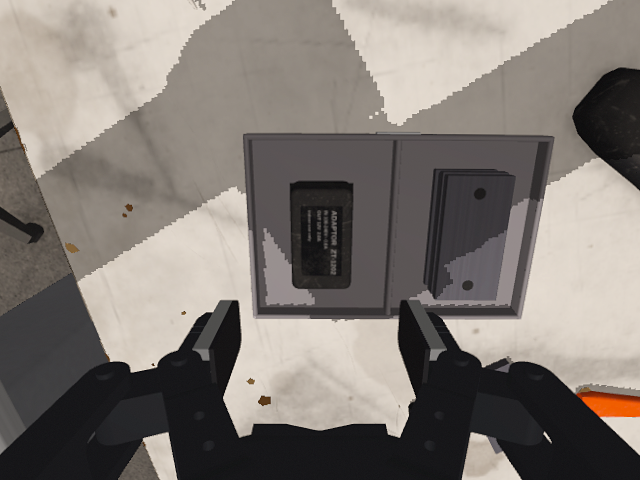

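View pics/w18a.png

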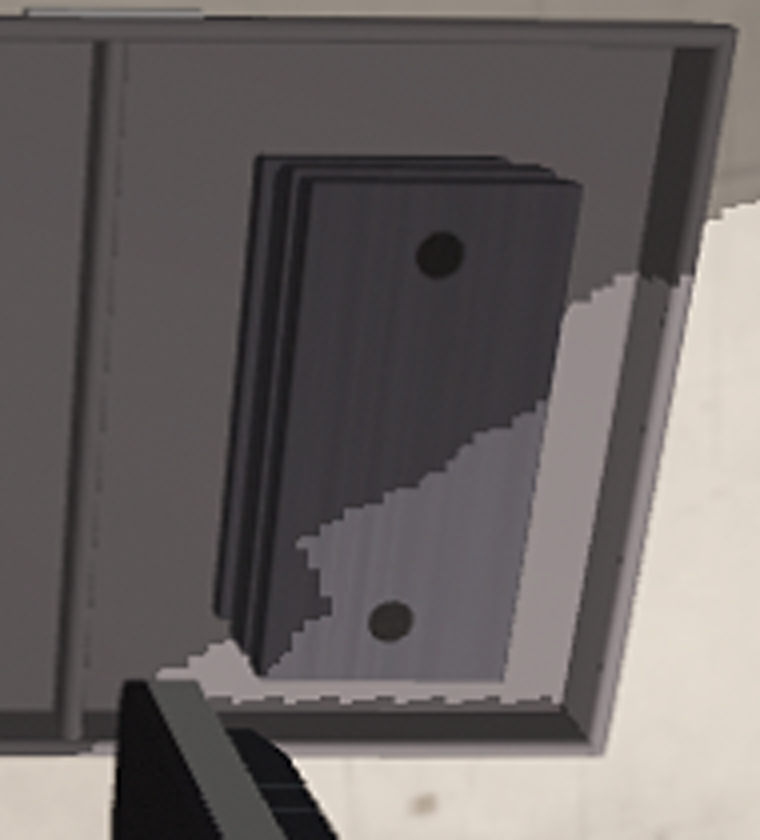

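Adapter sits centred at (321,235) between walls 253 and 388. Pile top corners: (447.5,175), (515.5,176), (496,300.5), (435.5,299.5). I'll solve for its height.

```bash
python3 - <<'E'
from h import *
st=ld("pics/w18.npy")
q=np.array([[310,180],[582,185],[503,682],[262,678]])/4+[370,130]-.4
for z in (12,16,20,24,27,30,33,36): print(z,end=" "); quad("pics/w18.npy",q,z)
# tray edges here: divider right top edge, right wall inner floor
O=np.array([370,130]); k=lambda l:[O+np.array(x)/4-.4 for x in l]
a=np.radians(-10.3); u=np.array([np.cos(a),np.sin(a)]); v=np.array([-u[1],u[0]])
def uv(px,z): P=p2w("wrist",px,z,st)[:,:2]-st["tool_pos"][:2]; return np.c_[P@u,P@v].round(2).tolist()
print("div right top",uv(k([[126,45],[92,650]]),16)," right floor",uv(k([[672,50],[565,700]]),3),"right top",uv(k([[718,50],[600,735]]),16))
print("rim in/out",uv(k([[400,45],[400,24]]),16),"near in floor",uv(k([[500,700]]),3), "near rim outer",uv(k([[300,757]]),16))
for z in (20,24,28,32): P=np.array(uv(q,z)); print(z,P.mean(0))
E
```

```text
12 c [606.   230.31] len [48.51 96.93 47.67 96.57] ang [ -11.04 -100.44  168.51   80.06] tool [  6.03 120.82 115.07]
16 c [604.53 231.86] len [47.77 95.46 46.95 95.11] ang [ -11.04 -100.44  168.51   80.06] tool [  4.77 116.83 113.34]
20 c [603.06 233.41] len [47.03 93.99 46.22 93.64] ang [ -11.04 -100.44  168.51   80.06] tool [  3.51 112.83 111.6 ]
24 c [601.59 234.97] len [46.3  92.52 45.5  92.18] ang [ -11.04 -100.44  168.51   80.06] tool [  2.26 108.83 109.86]
27 c [600.49 236.13] len [45.75 91.41 44.96 91.08] ang [ -11.04 -100.44  168.51   80.06] tool [  1.31 105.83 108.56]
30 c [599.39 237.29] len [45.19 90.31 44.41 89.98] ang [ -11.04 -100.44  168.51   80.06] tool [  0.37 102.84 107.26]
33 c [598.28 238.46] len [44.64 89.21 43.87 88.88] ang [ -11.04 -100.44  168.51   80.06] tool [ -0.57  99.84 105.96]
36 c [597.18 239.62] len [44.09 88.1  43.33 87.78] ang [ -11.04 -100.44  168.51   80.06] tool [ -1.51  96.84 104.66]
div right top [[55.6, 65.54], [56.44, -46.16]]  right floor [[156.18, 64.74], [156.7, -63.69]] right top [[156.75, 65.41], [157.48, -64.63]]
rim in/out [[102.02, 65.78], [101.62, 69.21]] near in floor [[143.27, -63.63]] near rim outer [[98.72, -69.22]]
20 [111.22  -3.67]
24 [109.5   -2.41]
28 [107.78  -1.14]
32 [106.06   0.12]
```

Request:
jog_arm(
  deltas=[
    {"turn":[0,-0.08,0],"linear":[0.6,0.1,0.6],"hand":70},
    {"turn":[0,-0.16,0],"linear":[1.5,0.2,1.5],"hand":70},
    {"turn":[0,-0.24,0],"linear":[2.6,0.34,2.5],"hand":70},
    {"turn":[0,-0.32,0],"linear":[3.7,0.34,3.6],"hand":70},
    {"turn":[0,-0.4,0],"linear":[4.8,0.34,4.6],"hand":70},
    {"turn":[0,-0.48,0],"linear":[5.8,0.34,5.6],"hand":70},
    {"turn":[0,-0.48,0],"linear":[6.4,0.34,6.2],"hand":70},
    {"turn":[0,-0.48,0],"linear":[6.68,0.34,6.47],"hand":70},
    {"turn":[0,-0.48,0],"linear":[6.68,0.34,6.47],"hand":70},
    {"turn":[0,-0.48,0],"linear":[6.68,0.34,6.47],"hand":70},
    {"turn":[0,-0.48,0],"linear":[6.68,0.34,6.47],"hand":70},
    {"turn":[0,-0.48,0],"linear":[6.68,0.34,6.47],"hand":70},
    {"turn":[0,-0.48,0],"linear":[6.68,0.34,6.47],"hand":70},
    {"turn":[0,-0.48,0],"linear":[6.68,0.34,6.47],"hand":70},
  ],
)

```text
t: 22.93
tool_pos: [624.7, 65.5, 127.0]
ee_rot: [[0.298, -0.0, 0.955], [-0.955, 0.0, 0.298], [-0.0, -1.0, -0.0]]
contact_force: [0.3, 0.2, 0.6]
width: 70.1
```

```bash
python3 - <<'E'
from h import *
s=shot("pics/w19.png");plan(624,64,125,17)
crop("pics/w19.png","pics/w19a.png",250,140,390,300,5)
E
```

```text
t 22.98 pos [624.83  65.23 126.95] yaw 17.32 w 69.6 F [0.55 0.22 0.05]
  linear [ 0.04  0.08 -0.05] turn [0.   0.01 0.  ] rows>= 1.0
```

View pics/w19.png

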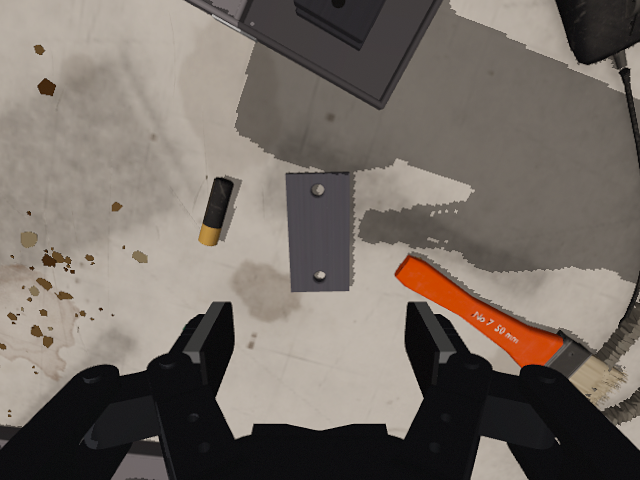

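View pics/w19a.png

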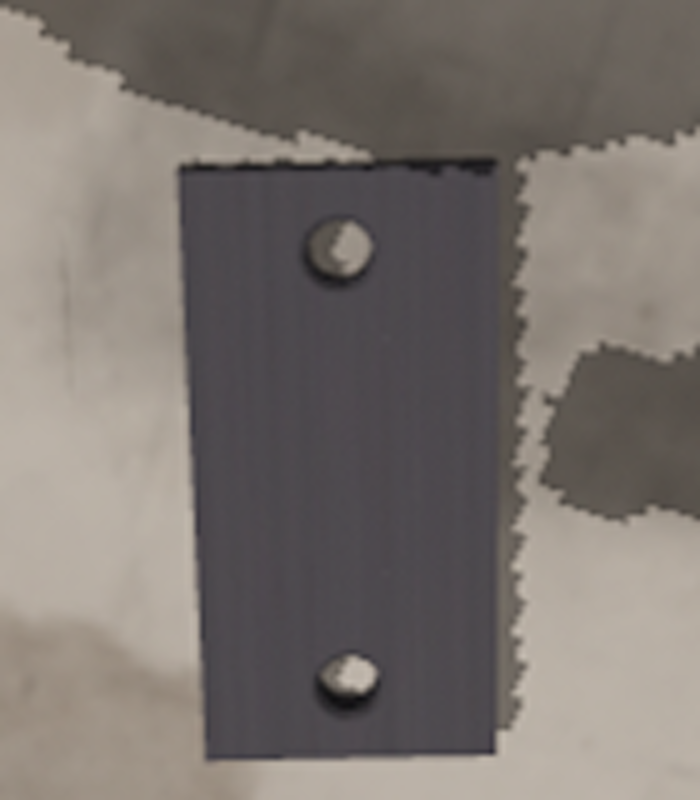

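```bash
python3 - <<'E'
from h import *
q=np.array([[180,167],[497,167],[496,752],[207,758]])/5+[250,140]-.4
P=quad("pics/w19.npy",q,8); c=P.mean(0)
plan(c[0],c[1],20,17.4)
E
```

```text
c [625.41  64.47] len [44.06 88.95 44.32 89.94] ang [  17.29  -71.43 -161.41  108.4 ] tool [  1.15 118.97   0.36]
t 22.98 pos [624.83  65.23 126.95] yaw 17.32 w 69.6 F [0.55 0.22 0.05]
  linear [0.04 4.28 0.01] turn [ 0. -0.  0.] rows>= 3.0
```

Request:
jog_arm(
  deltas=[
    {"turn":[0,-0.015,0],"linear":[0.04,1.0,0.01],"hand":66},
    {"turn":[0,-0.015,0],"linear":[0.04,2.3,0.01],"hand":62},
    {"turn":[0,-0.015,0],"linear":[0.04,3.4,0.01],"hand":60},
    {"turn":[0,-0.015,0],"linear":[0.04,4.2,0.01],"hand":60},
    {"turn":[0,-0.015,0],"linear":[0.04,4.6,0.01],"hand":60},
    {"turn":[0,-0.015,0],"linear":[0.04,4.8,0.01],"hand":60},
    {"turn":[0,-0.015,0],"linear":[0.04,4.9,0.01],"hand":60},
    {"turn":[0,-0.015,0],"linear":[0.04,4.9,0.01],"hand":60},
    {"turn":[0,-0.015,0],"linear":[0.04,4.9,0.01],"hand":60},
    {"turn":[0,-0.015,0],"linear":[0.04,4.9,0.01],"hand":60},
  ],
)

```text
t: 23.82
tool_pos: [627.1, 63.5, 5.9]
ee_rot: [[0.311, 0.003, 0.95], [-0.95, -0.0, 0.311], [0.001, -1.0, 0.003]]
contact_force: [0.4, 0.4, 0.2]
width: 60.3
```

```bash
python3 - <<'E'
from h import *
s=shot("pics/w20.png");plan(625.4,64.5,-4,18.2)
crop("pics/w20.png","pics/w20a.png",220,190,420,430,3)
E
```

```text
t 23.87 pos [627.02  63.49   5.72] yaw 18.11 w 60.0 F [ 0.06 -0.32 -0.01]
  linear [-0.06  0.39 -0.05] turn [-0. -0.  0.] rows>= 1.0
```

View pics/w20a.png

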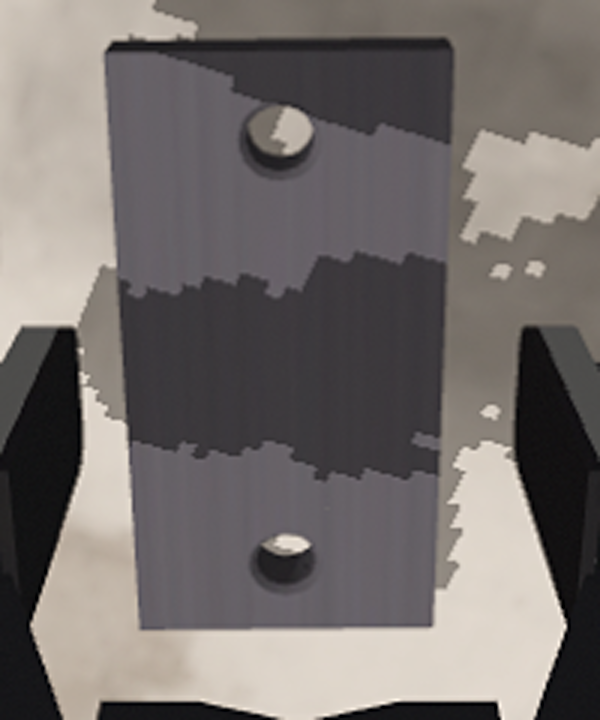

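```bash
python3 - <<'E'
from h import *
q=np.array([[106,52],[452,50],[432,627],[140,629]])/3+[220,190]-.4
P=quad("pics/w20.npy",q,8); c=P.mean(0)
E
```

```text
c [625.25  64.14] len [44.19 89.66 44.56 89.69] ang [  18.36  -71.44 -161.59  108.33] tool [-1.2  -2.13 -1.59]
```

Request:
jog_arm(
  deltas=[
    {"turn":[0,-0.006,0],"linear":[-0.05,0.1,-0.05],"hand":55},
    {"turn":[0,-0.006,0],"linear":[-0.05,0.2,-0.05],"hand":52},
    {"turn":[0,-0.006,0],"linear":[-0.05,0.3,-0.05],"hand":52},
    {"turn":[0,-0.006,0],"linear":[-0.05,0.36,-0.05],"hand":52},
    {"turn":[0,-0.006,0],"linear":[-0.05,0.4,-0.05],"hand":52},
    {"turn":[0,-0.006,0],"linear":[-0.05,0.42,-0.05],"hand":52},
    {"turn":[0,-0.006,0],"linear":[-0.05,0.42,-0.05],"hand":52},
    {"turn":[0,-0.006,0],"linear":[-0.05,0.42,-0.05],"hand":52},
  ],
)

```text
t: 24.53
tool_pos: [624.2, 64.3, -3.4]
ee_rot: [[0.317, 0.001, 0.949], [-0.949, -0.0, 0.317], [0.001, -1.0, 0.001]]
contact_force: [-7.1, -0.9, 20.6]
width: 52.0
```

Request:
jog_arm(
  deltas=[
    {"turn":[0,0,0],"linear":[0,-0.16,0.02],"hand":52},
    {"turn":[0,0,0],"linear":[0,-0.16,0.02],"hand":52},
    {"turn":[0,0,0],"linear":[0,-0.16,0.02],"hand":52},
    {"turn":[0,0,0],"linear":[0,-0.16,0.02],"hand":52},
    {"turn":[0,0,0],"linear":[0,-0.16,0.02],"hand":52},
  ],
)

```text
t: 24.95
tool_pos: [624.2, 64.4, -2.9]
ee_rot: [[0.316, -0.001, 0.949], [-0.949, -0.0, 0.316], [-0.0, -1.0, -0.001]]
contact_force: [0.3, -0.6, -0.0]
width: 52.4
```

```bash
python3 - <<'E'
from h import *
s=shot("pics/w21.png");plan(625.3,64.2,-0.7,18.4)
crop("pics/w21.png","pics/w21a.png",220,190,420,430,3)
E
```

```text
t 25.00 pos [624.22  64.39  -2.89] yaw 18.45 w 52.0 F [ 0.05  0.01 -0.75]
  linear [ 0.02 -0.09  0.04] turn [ 0.  0. -0.] rows>= 1.0
```

View pics/w21a.png

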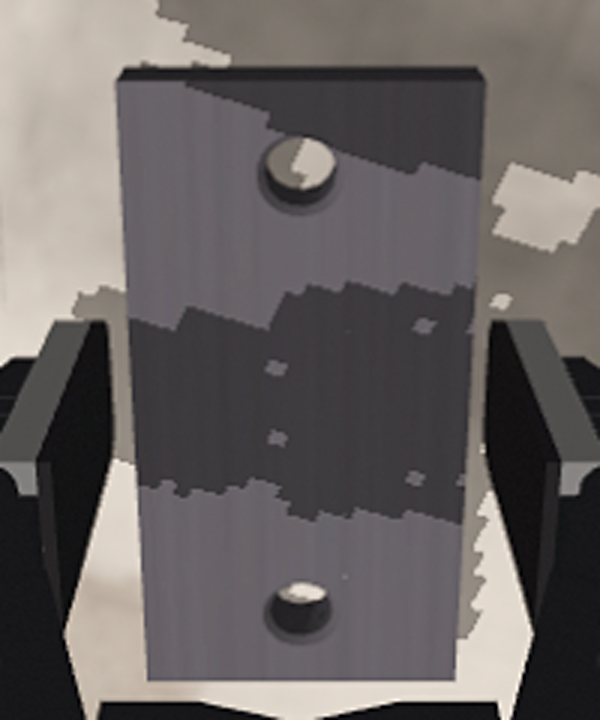

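Request:
jog_arm(
  deltas=[
    {"turn":[0,0,0],"linear":[0,-0.08,0],"hand":52},
    {"turn":[0,0,0],"linear":[0,-0.08,0],"hand":48},
    {"turn":[0,0,0],"linear":[0,-0.08,0],"hand":44},
    {"turn":[0,0,0],"linear":[0,-0.08,0],"hand":36},
    {"turn":[0,0,0],"linear":[0,-0.08,0],"hand":36},
    {"turn":[0,0,0],"linear":[0,-0.08,0],"hand":36},
    {"turn":[0,0,0],"linear":[0,-0.08,0],"hand":36},
  ],
  grip_force=60,
)

```text
t: 25.58
tool_pos: [625.0, 64.4, 0.3]
ee_rot: [[0.316, 0.001, 0.949], [-0.949, -0.0, 0.316], [0.0, -1.0, 0.001]]
contact_force: [-1.8, -0.4, 5.0]
width: 43.3
```

```bash
python3 - <<'E'
from h import *
s=shot("pics/w22.png");plan(625.3,64.2,60,18.4)
crop("pics/w22.png","pics/w22a.png",220,190,420,430,3)
E
```

```text
t 25.63 pos [625.02  64.43   0.33] yaw 18.45 w 42.8 F [-1.26  0.25  4.87]
  linear [ 0.01 -2.39  0.01] turn [-0.  0.  0.] rows>= 2.0
```

View pics/w22a.png

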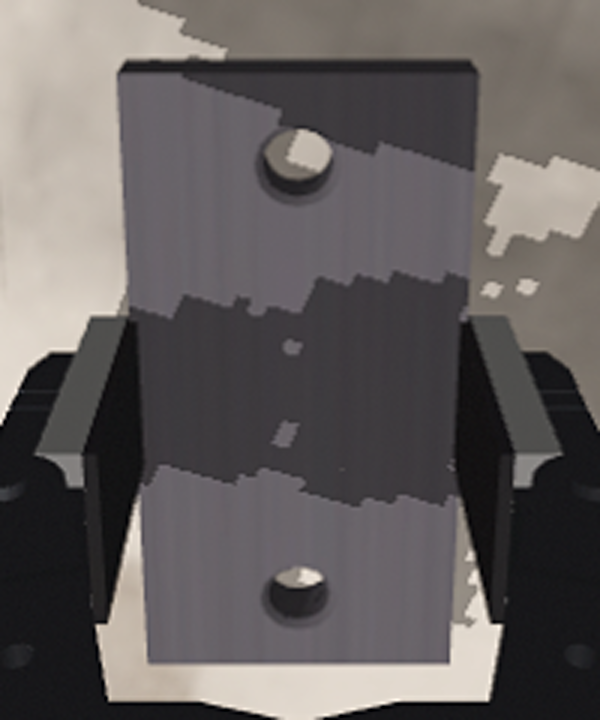

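```bash
python3 - <<'E'
from h import *
q=np.array([[118,73],[479,73],[449,662],[148,662]])/3+[220,190]-.4
P=quad("pics/w22.npy",q,8)
plan(598.7,238.4,70,-10.2)
E
```

```text
c [625.66  64.35] len [44.56 89.53 44.65 89.49] ang [  18.4   -71.55 -161.66  108.39] tool [ 0.3  -7.67  0.6 ]
t 25.63 pos [625.02  64.43   0.33] yaw 18.45 w 42.8 F [-1.26  0.25  4.87]
  linear [-6.93 -2.79  1.21] turn [-0.   0.5  0. ] rows>= 5.0
```

Request:
jog_arm(
  deltas=[
    {"turn":[0,0,0],"linear":[0,-0.3,0],"hand":36},
    {"turn":[0,0,0],"linear":[0,-0.9,0],"hand":36},
    {"turn":[0,0.05,0],"linear":[0,-1.8,0],"hand":36},
    {"turn":[0,0.15,0],"linear":[-0.6,-2.6,0.1],"hand":36},
    {"turn":[0,0.25,0],"linear":[-1.7,-2.79,0.3],"hand":36},
    {"turn":[0,0.35,0],"linear":[-2.9,-2.79,0.5],"hand":36},
    {"turn":[0,0.45,0],"linear":[-4.1,-2.79,0.7],"hand":36},
    {"turn":[0,0.5,0],"linear":[-5.3,-2.79,0.9],"hand":36},
    {"turn":[0,0.5,0],"linear":[-6.3,-2.79,1.1],"hand":36},
    {"turn":[0,0.5,0],"linear":[-6.8,-2.79,1.2],"hand":36},
    {"turn":[0,0.5,0],"linear":[-6.93,-2.79,1.21],"hand":36},
    {"turn":[0,0.5,0],"linear":[-6.93,-2.79,1.21],"hand":36},
    {"turn":[0,0.5,0],"linear":[-6.93,-2.79,1.21],"hand":36},
    {"turn":[0,0.5,0],"linear":[-6.93,-2.79,1.21],"hand":36},
    {"turn":[0,0.5,0],"linear":[-6.93,-2.79,1.21],"hand":36},
    {"turn":[0,0.5,0],"linear":[-6.93,-2.79,1.21],"hand":36},
  ],
)

```text
t: 26.97
tool_pos: [598.8, 237.1, 69.5]
ee_rot: [[-0.179, 0.0, 0.984], [-0.984, -0.0, -0.179], [0.0, -1.0, 0.0]]
contact_force: [0.3, -0.2, -1.5]
width: 42.7
```

```bash
python3 - <<'E'
from h import *
s=shot("pics/w23.png");plan(598.7,238.4,40,-10.2)
E
```

```text
t 27.02 pos [598.81 237.35  69.57] yaw -10.28 w 42.8 F [ 0.03  0.64 -0.88]
  linear [-0.04  1.18 -0.01] turn [-0. -0.  0.] rows>= 1.0
```

View pics/w23.png

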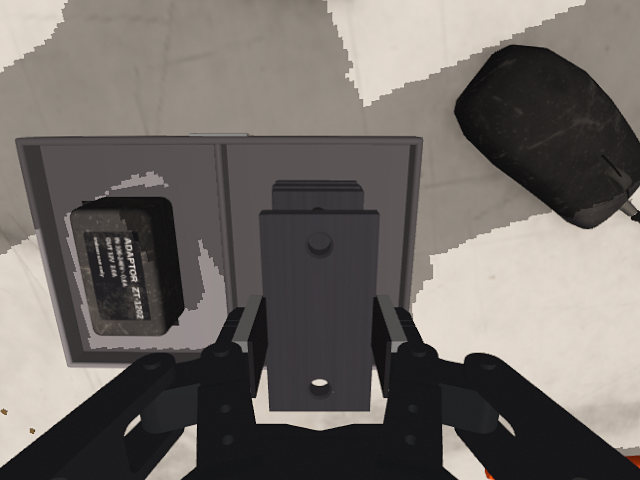

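The plate is held level; the pile's far end shows behind it at (273..363, 182..192). Enlarge to align.

```bash
python3 - <<'E'
from h import *
crop("pics/w23.png","pics/w23a.png",250,125,385,225,6)
E
```

```text
(no output)
```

View pics/w23a.png

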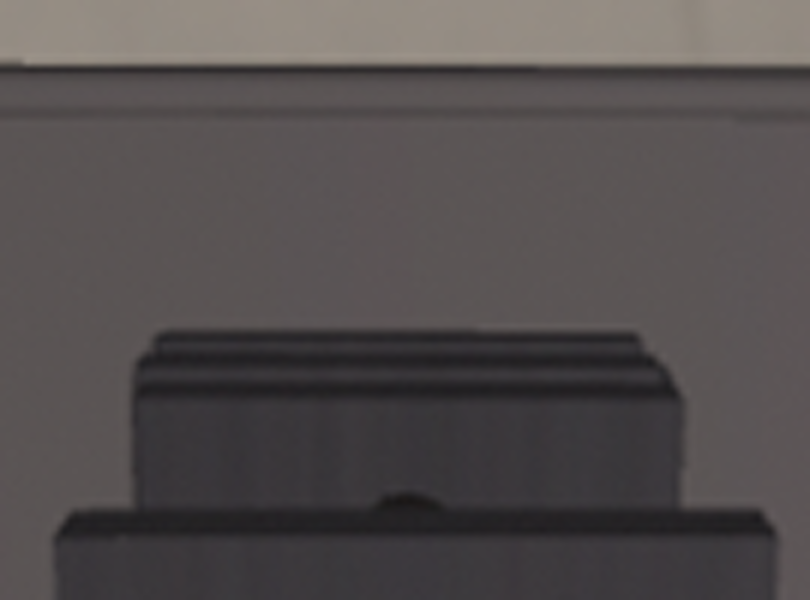

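```bash
python3 - <<'E'
from h import *
st=ld("pics/w23.npy"); O=np.array([250,125]); k=lambda l:np.array([O+np.array(x)/6-.4 for x in l])
a=np.radians(-10.3); u=np.array([np.cos(a),np.sin(a)]); v=np.array([-u[1],u[0]])
def uv(px,z): P=p2w("wrist",px,z,st)[:,:2]-st["tool_pos"][:2]; return np.c_[P@u,P@v]
for z in (24,27,29,31,33): e=uv(k([[135,396],[683,396]]),z); print(z,"w",e[1,0]-e[0,0],"cu",e[:,0].mean(),"far v",e[:,1],"->c v",e[:,1].mean()-45)
for z in (78-.3,): e=uv(k([[57,537],[776,537]]),z-.3); print("plate far",z,e,"c v",e[:,1].mean()-45)
print("rim in/out",uv(k([[400,114],[400,68]]),16))
print("hole pile/plate")
W=lambda x,z:uv(np.array([x])-.4,z)
print("div right top, right inner top",W([227,150],16),W([411,150],16))
E
```

```text
24 w 46.28715842723704 cu 0.07456124568956923 far v [44.31 44.28] ->c v -0.705672590561349
27 w 45.54860314104954 cu 0.08402610392027121 far v [44.83 44.8 ] ->c v -0.18662766805300635
29 w 45.05623295025782 cu 0.09033600940742481 far v [45.17 45.14] ->c v 0.15940228028589587
31 w 44.56386275946612 cu 0.09664591489458196 far v [45.52 45.49] ->c v 0.5054322286247697
33 w 44.07149256867453 cu 0.10295582038167872 far v [45.87 45.84] ->c v 0.8514621769636648
plate far 77.7 [[-21.47  44.8 ]
 [ 22.85  44.77]] c v -0.21050762511302423
rim in/out [[-0.68 67.02]
 [-0.67 70.8 ]]
hole pile/plate
div right top, right inner top [[-46.65  64.15]] [[47.67 64.09]]
```

Request:
jog_arm(
  deltas=[
    {"turn":[0,0,0],"linear":[-0.02,0.4,0],"hand":36},
    {"turn":[0,0,0],"linear":[-0.02,0.8,0],"hand":36},
    {"turn":[0,0,0],"linear":[-0.02,1.05,0],"hand":36},
    {"turn":[0,0,0],"linear":[-0.02,1.2,0],"hand":36},
    {"turn":[0,0,0],"linear":[-0.02,1.25,0],"hand":36},
    {"turn":[0,0,0],"linear":[-0.02,1.25,0],"hand":36},
    {"turn":[0,0,0],"linear":[-0.02,1.25,0],"hand":36},
    {"turn":[0,0,0],"linear":[-0.02,1.25,0],"hand":36},
    {"turn":[0,0,0],"linear":[-0.02,1.25,0],"hand":36},
  ],
)

```text
t: 27.77
tool_pos: [599.0, 239.0, 38.8]
ee_rot: [[-0.177, 0.001, 0.984], [-0.984, 0.0, -0.177], [-0.0, -1.0, 0.001]]
contact_force: [0.2, 0.1, -1.7]
width: 43.1
```

```bash
python3 - <<'E'
from h import *
s=shot("pics/w24.png");plan(598.7,238.4,33,-10.3)
crop("pics/w24.png","pics/w24a.png",240,125,400,305,5)
E
```

```text
t 27.82 pos [599.02 239.    38.8 ] yaw -10.20 w 43.0 F [ 0.11 -0.03 -1.98]
  linear [ 0.03  0.23 -0.01] turn [-0.  0. -0.] rows>= 1.0
```

View pics/w24a.png

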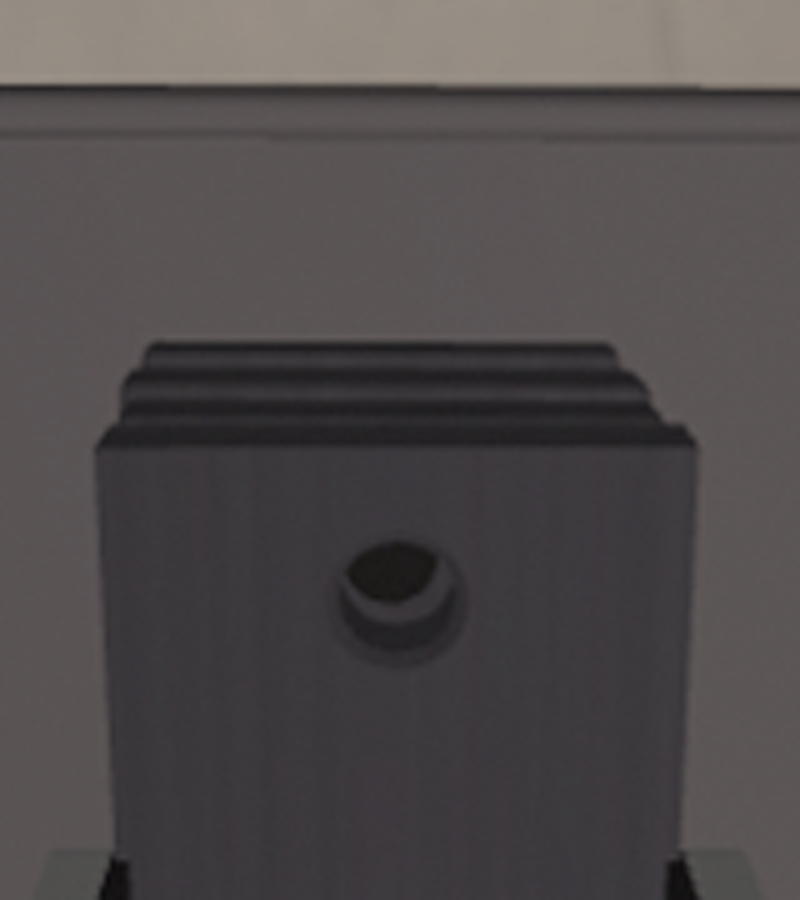

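```bash
python3 - <<'E'
from h import *
st=ld("pics/w24.npy"); O=np.array([240,125]); k=lambda l:np.array([O+np.array(x)/5-.4 for x in l])
a=np.radians(-10.3); u=np.array([np.cos(a),np.sin(a)]); v=np.array([-u[1],u[0]])
def uv(px,z): P=p2w("wrist",px,z,st)[:,:2]-st["tool_pos"][:2]; return np.c_[P@u,P@v]
for z in (27,29,31,33): e=uv(k([[121,414],[661,417]]),z); print(z,"w",e[1,0]-e[0,0],"cu",e[:,0].mean(),"far v",e[:,1],"->c v",e[:,1].mean()-45)
e=uv(k([[96,448],[697,449]]),38.8-.3+8); print("plate far",e,"cu",e[:,0].mean(),"c v",e[:,1].mean()-45)
print("rim in/out",uv(k([[400,137],[400,90]]),16))
E
```

```text
27 w 45.54604425733695 cu 0.12608673088091749 far v [42.99 42.77] ->c v -2.122997862766013
29 w 44.9558113303186 cu 0.12962797905300505 far v [43.42 43.21] ->c v -1.6842812772839508
31 w 44.36557840330014 cu 0.13316922722504998 far v [43.86 43.65] ->c v -1.2455646918019525
33 w 43.775345476281686 cu 0.13671047539708603 far v [44.3  44.09] ->c v -0.8068481063199258
plate far [[-21.7   44.68]
 [ 22.83  44.64]] cu 0.5670984445154872 c v -0.33770955846685524
rim in/out [[ 0.87 65.04]
 [ 0.86 68.99]]
```

Request:
jog_arm(
  deltas=[
    {"turn":[0,0,0],"linear":[0.04,0.08,-0.01],"hand":36},
    {"turn":[0,0,0],"linear":[0.04,0.14,-0.01],"hand":36},
    {"turn":[0,0,0],"linear":[0.04,0.2,-0.01],"hand":36},
    {"turn":[0,0,0],"linear":[0.04,0.2,-0.01],"hand":36},
    {"turn":[0,0,0],"linear":[0.04,0.2,-0.01],"hand":36},
    {"turn":[0,0,0],"linear":[0.04,0.2,-0.01],"hand":36},
  ],
)

```text
t: 28.32
tool_pos: [598.2, 237.9, 33.2]
ee_rot: [[-0.177, -0.0, 0.984], [-0.984, -0.0, -0.177], [0.0, -1.0, -0.0]]
contact_force: [-0.3, -0.3, -1.4]
width: 43.0
```

Request:
jog_arm(
  deltas=[
    {"turn":[0,0,0],"linear":[0,0.03,0],"hand":36},
    {"turn":[0,0,0],"linear":[0,0.06,0],"hand":36},
    {"turn":[0,0,0],"linear":[0,0.06,0],"hand":36},
    {"turn":[0,0,0],"linear":[0,0.06,0],"hand":36},
  ],
)

```text
t: 28.65
tool_pos: [598.4, 238.0, 32.4]
ee_rot: [[-0.177, 0.001, 0.984], [-0.984, 0.0, -0.177], [-0.0, -1.0, 0.001]]
contact_force: [-1.7, -1.0, 5.0]
width: 42.5
```

```bash
python3 - <<'E'
from h import *
s=shot("pics/w25.png");plan(598.7,238.4,33,-10.3);shot("pics/side25.png","side")
crop("pics/w25.png","pics/w25a.png",240,125,400,305,4)
crop("pics/side25.png","pics/side25a.png",230,180,400,290,4)
E
```

```text
t 28.70 pos [598.38 237.97  32.43] yaw -10.20 w 42.6 F [-1.42 -0.33  5.45]
  linear [-0.02 -0.02  0.01] turn [-0.  0. -0.] rows>= 1.0
```

View pics/w25a.png

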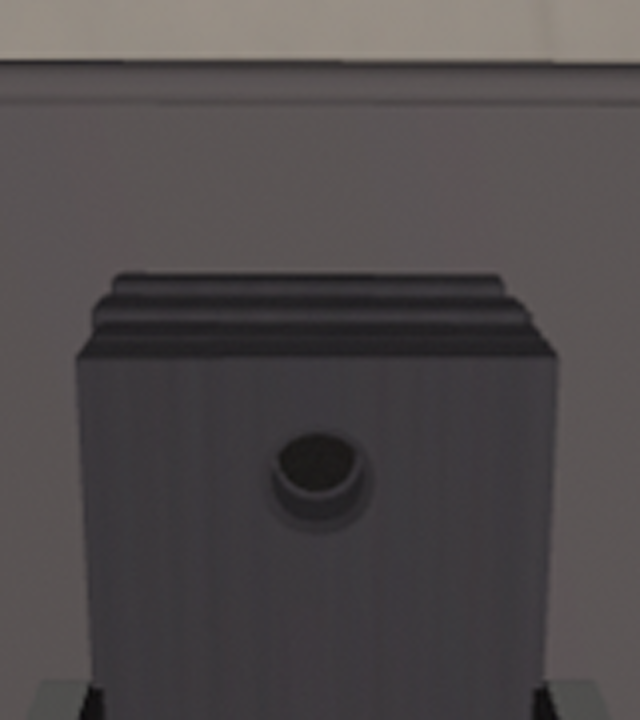

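View pics/side25a.png

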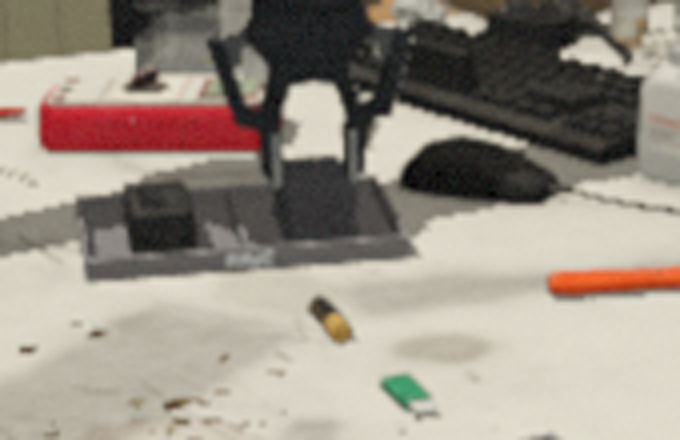

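The plate lies flush on the pile (contact +6.5 N at TCP 32.4, so the top is about 32 mm up; vision said 30±2). Releasing.

Request:
jog_arm(
  deltas=[
    {"turn":[0,0,0],"linear":[0,0,0],"hand":46},
    {"turn":[0,0,0],"linear":[0,0,0],"hand":52},
    {"turn":[0,0,0],"linear":[0,0,0],"hand":55},
    {"turn":[0,0,0],"linear":[0,0,0],"hand":55},
    {"turn":[0,0,0],"linear":[0,0,0],"hand":55},
    {"turn":[0,0,0],"linear":[0,-0.4,0],"hand":55},
    {"turn":[0,0,0],"linear":[0,-1.2,0],"hand":55},
    {"turn":[0,0,0],"linear":[0,-2.4,0],"hand":55},
    {"turn":[0,0,0],"linear":[0,-3.6,0],"hand":55},
    {"turn":[0,0,0],"linear":[0,-4.4,0],"hand":60},
    {"turn":[0,0,0],"linear":[0,-4.4,0],"hand":60},
    {"turn":[0,0,0],"linear":[0,-4.4,0],"hand":60},
    {"turn":[0,0,0],"linear":[0,-4.4,0],"hand":60},
    {"turn":[0,0,0],"linear":[0,-4.4,0],"hand":60},
  ],
)

```text
t: 29.92
tool_pos: [597.1, 237.6, 140.4]
ee_rot: [[-0.177, -0.003, 0.984], [-0.984, -0.001, -0.177], [0.001, -1.0, -0.002]]
contact_force: [-0.0, 0.7, 0.0]
width: 59.9
```

```bash
python3 - <<'E'
from h import *
s=shot("pics/w26.png");plan(500,0,300,0)
crop("pics/w26.png","pics/w26a.png",250,150,400,310,5)
E
```

```text
t 29.97 pos [597.02 237.57 140.16] yaw -10.20 w 59.9 F [-0.09 -0.42 -0.18]
  linear [10.05 -6.37 -2.15] turn [ 0.   -0.18  0.  ] rows>= 8.0
```

View pics/w26.png

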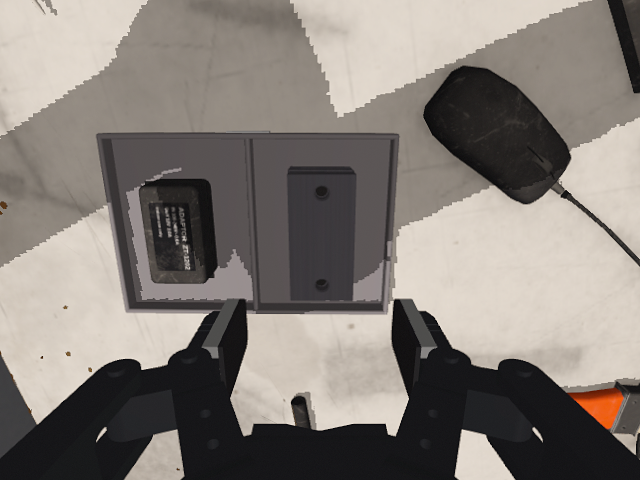

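View pics/w26a.png

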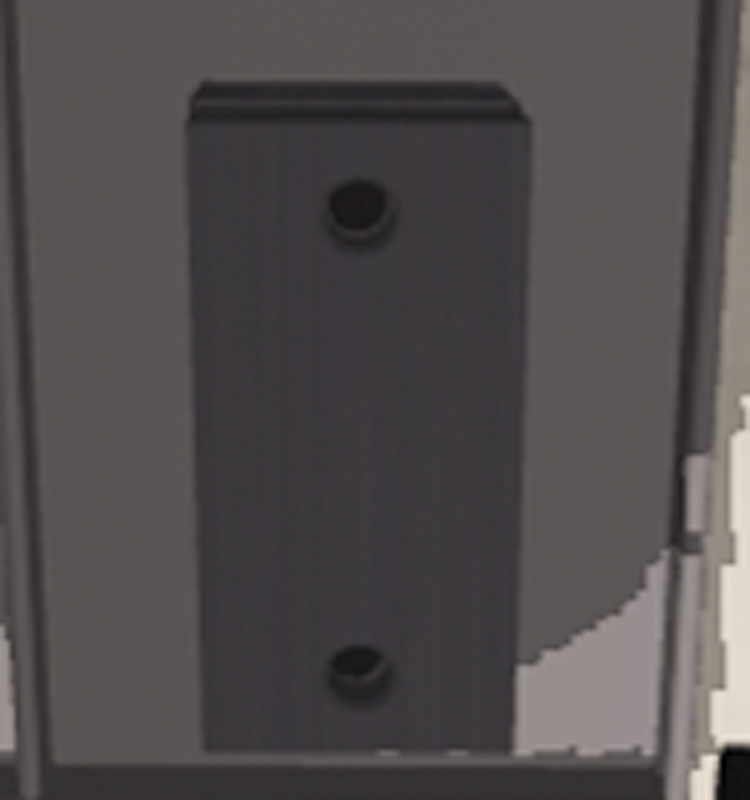

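```bash
python3 - <<'E'
from h import *
st=ld("pics/w26.npy")
O=np.array([250,150]); k=lambda l:np.array([O+np.array(x)/5-.4 for x in l])
print("plate"); P=quad("pics/w26.npy",k([[188,122],[530,122],[514,755],[203,755]]),40)
print("adapter"); A=quad("pics/w26.npy",[[139,187],[205,181],[212,281],[152,284]],32)
a=np.radians(-10.2); u=np.array([np.cos(a),np.sin(a)]); v=np.array([-u[1],u[0]])
uv=lambda P:np.c_[(P[:,:2]-st["tool_pos"][:2])@u,(P[:,:2]-st["tool_pos"][:2])@v]
R=p2w("wrist",np.array([[97.3,134.5],[399,135],[386.5,313.5],[126.5,312]]),16,st); r=uv(R); print(r, r.mean(0)); c=r.mean(0)
print("pile bay",c+[52,0],"free",c-[52,0],"plate",uv(P).mean(0),"adapter",uv(A).mean(0))
e=R[1]-R[0];print(np.degrees(np.arctan2(e[1],e[0])))
E
```

```text
plate
c [599.19 237.6 ] len [44.18 90.3  44.7  90.33] ang [ -10.21 -100.01  169.82   79.66] tool [ -0.48 100.35   2.28]
adapter
c [499.4  257.04] len [45.69 73.05 44.79 71.68] ang [  -5.32 -101.46  173.04   79.16] tool [ -1.95 108.59 -99.36]
[[-153.98   70.31]
 [  55.59   69.19]
 [  54.31  -68.28]
 [-154.78  -67.5 ]] [-49.71   0.93]
pile bay [2.29 0.93] free [-101.71    0.93] plate [2.03 0.35] adapter [-99.63   1.81]
-10.506305323593438
```

```bash
python3 - <<'E'
from h import *
crop("pics/w18.png","pics/w18b.png",235,125,405,325,4)
E
```

```text
(no output)
```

View pics/w18b.png

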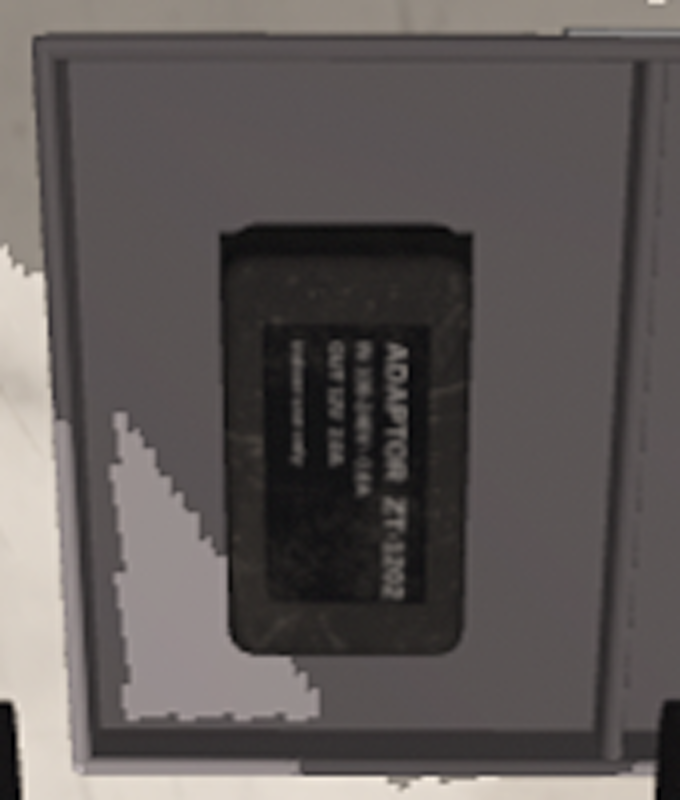

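The adapter is centred within about 0.5 mm (227..470 between floor edges 86 and 613). Retreat for a final overall look.

Request:
jog_arm(
  deltas=[
    {"turn":[0,0,0],"linear":[0,-1.2,0],"hand":60},
    {"turn":[0,0,0],"linear":[0.8,-2.6,-0.2],"hand":60},
    {"turn":[0,0,0],"linear":[2.0,-4.0,-0.5],"hand":60},
    {"turn":[0,0,0],"linear":[3.4,-4.8,-0.8],"hand":60},
    {"turn":[0,0,0],"linear":[4.8,-4.8,-1.2],"hand":60},
    {"turn":[0,0,0],"linear":[6.2,-4.8,-1.6],"hand":60},
    {"turn":[0,0,0],"linear":[7.4,-4.8,-2.0],"hand":60},
    {"turn":[0,0,0],"linear":[8.4,-4.8,-2.4],"hand":60},
    {"turn":[0,0,0],"linear":[9.0,-4.8,-2.6],"hand":60},
    {"turn":[0,0,0],"linear":[9.2,-4.8,-2.7],"hand":60},
    {"turn":[0,0,0],"linear":[9.2,-4.8,-2.7],"hand":60},
    {"turn":[0,0,0],"linear":[9.2,-4.8,-2.7],"hand":60},
    {"turn":[0,0,0],"linear":[9.2,-4.8,-2.7],"hand":60},
  ],
)

```text
t: 31.05
tool_pos: [491.5, 24.4, 261.4]
ee_rot: [[-0.176, -0.0, 0.984], [-0.984, 0.0, -0.176], [-0.0, -1.0, -0.0]]
contact_force: [0.1, -0.2, 0.5]
width: 59.7
```

```bash
python3 - <<'E'
from h import *
s=shot("pics/w27.png");shot("pics/top27.png","top");plan(500,0,300,0)
crop("pics/top27.png","pics/t27a.png",130,150,490,330,2)
E
```

```text
t 31.15 pos [491.52  24.41 261.5 ] yaw -10.11 w 59.9 F [ 0.52 -0.92  0.59]
  linear [ 0.9  -1.54  0.51] turn [ 0.   -0.18 -0.  ] rows>= 2.0
```

View pics/t27a.png

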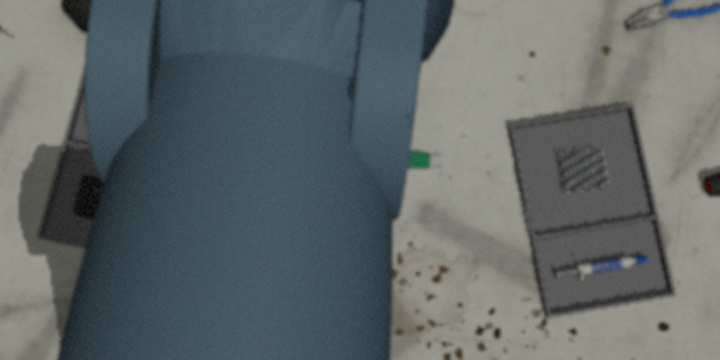

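View pics/w27.png

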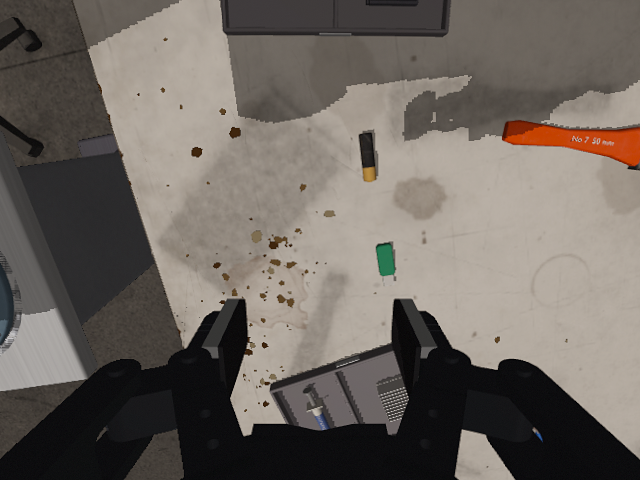

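The cooling tray shows the heatsink and syringe centred in their bays, and the USB stick and battery are where they were. Handing in.

```bash
python3 -c "
from plant import ctrl
print(ctrl.hand_in())"
```

```text
the job is handed in; nothing more can be done
None
```

I made up both kits in the order you gave and handed the job in with about 31 s on the robot clock. Each item was lowered until light contact (about 5 N upward) and then released.

**Positions found by the last pictures:**

| Item | Where it sits | Distance from the middle |
|---|---|---|
| Heatsink | Wide bay, fins up, square | within about 1 mm |
| Syringe | Narrow bay, lengthways | about 1 mm |
| Adapter | Free bay, flat, lengthways | about 0.5 mm (but see below) |
| Plate | On the pile, lengthways, square to within about 0.3° | about 0.6 mm |

- **Pile height:** contact put the pile's top about 32 mm above the bench, roughly 29 mm above the tray floor. Vision had suggested 30 ± 2 mm above the bench.
- **Bystanders:** the USB stick and battery were not touched.

**Checks that disagreed or fell short:**
- **Top camera:** it placed the trays 2–4 mm closer to the centre line than the wrist camera did. Its scale measured about 1% small, so I used the wrist camera.
- **Adapter:** one slanted view put it about 2 mm off across the bay. The view from above gave about 0.5 mm, and I trusted that one.
- **Feeling for the bench:** the fingertips pressed it at about 21 N before I took the plate.
- **Last overall view:** the arm hid most of the power tray, so its final check is the close wrist picture taken just after the plate was released.

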